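Charge the spray cans on the key-switched filling stand

ROBOT

A 6-joint arm with a two-finger parallel gripper is mounted at the origin on the work surface. World frame = base frame: x ahead of the robot, y to its left, z up, the work surface at z = 0. Lengths are in m, angles in rad, forces in N, time in s.
With the tool pointing down it reaches from about 0.25 to 0.725 m from the base axis. Payload 4 kg.
Tool frame: the origin (TCP) lies at the very end of the fingers, on their centre line; the grasp point (between the pads) lies 19 mm behind it; z points along the fingers, y is the direction in which the jaws open and shut (so a half turn about z gives the same grasp; the last joint's range is limited). The gripper opens to 85 mm and grips with 20 to 120 N. Pads are 22 mm wide; open, the fingers measure 114 mm over their backs; the gripper's body (76 mm by 85 mm) begins 54 mm behind the grasp point. The pads swing forward as they close: fully open they stand 13 mm farther back than shut.
Start: joints at [1.342, 0.241, 0.005, 1.335, 0, 1.571], TCP at [0.113, 0.487, 0.231] pointing down, gripper open.
Joint ranges: [-2.72, 2.72], [-1.05, 1.87], [-1.09, 1.28], [-1.99, 2.15], [-1.42, 1.44], [-3.14, 3.14]. Speed limits (rad/s): [2.79, 2.79, 3.14, 3.14, 3.14, 3.14].

INTERFACE

Orientations are given as a 3x3 rotation matrix whose columns are the frame's x, y, z axes.
In Python, from workcell import ctrl gives the robot as it stands.
- The arm moves only by the tool arm_command, never from a script. Its argument "moves" is a list of rows, each a list of 7 numbers: the shift along the world's x, y, z in m, then the turn, a rotation vector about the world's x, y, z in rad, then the opening, from 0 (shut) to 1 (fully open). A call has 1 to 20 rows; each row shifts and turns the pose as measured when the row begins; what a row does not reach is not made up. A row lasts 1/12 s, in which the tool goes at most 41.7 mm and 7.16 degrees, less where a joint would pass 70% of its speed; a pose out of reach is approached as far as the arm can. A call is refused whole if a number of a shift passes 0.0417 or a number of a turn 0.125, either way. A call with a gripper value outside its range is refused whole. The fingers move at their own pace and stop on an object; "grip_force" is the grip in N (left out, the last holds). Time passes only in rows, so rows that do not move let the fingers close. It gives the time, the measured TCP pose, the force and the opening at its end, in the units of the state.
- ctrl.sense(): the state, without advancing time (a new reading comes with each control period).
- ctrl.read_camera(name): name is "scene" or "side" or "wrist"; returns the picture (480x640x3 uint8, blue, green, red); there is no depth.
- ctrl.camera_info(name): a dict with "camera_matrix" (3x3 intrinsics, pixels), "extrinsics" (4x4, takes a point from camera to world coordinates). Camera axes: x right, y up, looking along -z (the intrinsics and any distortion apply to the point x, -y, -z); pixel columns grow to the right and rows downward; lengths in m; the calibration is good to about 2 mm. A picture is of the moment at which its call begins: read the wrist's pose just before it. camera_info takes no time and is no camera call; for the wrist camera it gives the pose at the moment of the call.
- ctrl.hand_in(): hands the job in, once; it reports no verdict.
The state is a dict: "t": time; "qpos": joint angles; "joint_vel": joint speeds; "effort": joint torques, N m; "tool_pos": TCP position; "orientation": TCP orientation; "contact_force": force on the tool from outside, world axes, zero at the start; "moment": the same for the moment, N m; "opening": finger opening in m.
Only numpy, scipy, OpenCV 4.12 (cv2) and the standard library are available. Lean on these libraries where they do the work, as an engineer would, in place of code of your own. Each camera call takes 0.05 s, during which the arm holds its last target. There are 200 camera calls.

TASK

Charge the empty refillable spray cans: set every can upright into a well of the filling stand, one to a well, any well, and press it down on its sprung pad until the catches snap and hold it down. Once all the cans are locked in, push the key from the parking block fully home in the stand's key switch and turn it clockwise to the stop, leaving the air on for a good three seconds. Then turn it back off and put the key back fully into its parking block, leaving the cans locked in and the other things on the bench undisturbed.

Things in the scene. Friction and masses are not known exactly. Their poses are not given: they have to be found in the camera images.
- can_a: Refillable spray can, upright: aluminium, 56 mm diameter, 141 mm tall, 0.18 to 0.36 kg, most of it in the steel base. Origin: centre of its underside, z up its axis. Foot 56 mm diameter from 0 to 8 mm up, a waist 43 mm diameter from 8 to 24 mm (where a well's catches snap in), straight 56 mm body to 110 mm, black spray head 30 mm diameter from 117 to 141 mm. 3 or 4 are there; missing: None.
- can_b: Refillable spray can, upright: aluminium, 56 mm diameter, 141 mm tall, 0.18 to 0.36 kg, most of it in the steel base. Origin: centre of its underside, z up its axis. Foot 56 mm diameter from 0 to 8 mm up, a waist 43 mm diameter from 8 to 24 mm (where a well's catches snap in), straight 56 mm body to 110 mm, black spray head 30 mm diameter from 117 to 141 mm. 3 or 4 are there; missing: None.
- can_c: Refillable spray can, upright: aluminium, 56 mm diameter, 141 mm tall, 0.18 to 0.36 kg, most of it in the steel base. Origin: centre of its underside, z up its axis. Foot 56 mm diameter from 0 to 8 mm up, a waist 43 mm diameter from 8 to 24 mm (where a well's catches snap in), straight 56 mm body to 110 mm, black spray head 30 mm diameter from 117 to 141 mm. 3 or 4 are there; missing: None.
- can_d: Refillable spray can, upright: aluminium, 56 mm diameter, 141 mm tall, 0.18 to 0.36 kg, most of it in the steel base. Origin: centre of its underside, z up its axis. Foot 56 mm diameter from 0 to 8 mm up, a waist 43 mm diameter from 8 to 24 mm (where a well's catches snap in), straight 56 mm body to 110 mm, black spray head 30 mm diameter from 117 to 141 mm. 3 or 4 are there; missing: None.
- well0 (a point): First (nearest the key switch) well in the stand: an upright aluminium collar, bore 59 mm, flaring to 69 mm at its mouth. This point: on its axis, 40 mm below the mouth, where a can's underside is when the pad is pressed all the way; z up. A locked can, let go, rises to about 1.5 mm above it; an unlocked one stands 12 mm or more above it.
- pad0 (a joint): Sprung rubber pad (34 mm diameter) in the first well: metres pressed, 0 free to 0.012 at its stop, 4 N rising to 10 N. Two sprung catches in the collar ride over the can's foot on the way down and snap into its waist about 1.5 mm before the pad's stop; pad and catches together take about 12 to 20 N to push a can home. Caught, the pad reads about 0.0105.
- well1 (a point): Second well in the stand: an upright aluminium collar, bore 59 mm, flaring to 69 mm at its mouth. This point: on its axis, 40 mm below the mouth, where a can's underside is when the pad is pressed all the way; z up. A locked can, let go, rises to about 1.5 mm above it; an unlocked one stands 12 mm or more above it.
- pad1 (a joint): Sprung rubber pad (34 mm diameter) in the second well: metres pressed, 0 free to 0.012 at its stop, 4 N rising to 10 N. Two sprung catches in the collar ride over the can's foot on the way down and snap into its waist about 1.5 mm before the pad's stop; pad and catches together take about 12 to 20 N to push a can home. Caught, the pad reads about 0.0105.
- well2 (a point): Third well in the stand: an upright aluminium collar, bore 59 mm, flaring to 69 mm at its mouth. This point: on its axis, 40 mm below the mouth, where a can's underside is when the pad is pressed all the way; z up. A locked can, let go, rises to about 1.5 mm above it; an unlocked one stands 12 mm or more above it.
- pad2 (a joint): Sprung rubber pad (34 mm diameter) in the third well: metres pressed, 0 free to 0.012 at its stop, 4 N rising to 10 N. Two sprung catches in the collar ride over the can's foot on the way down and snap into its waist about 1.5 mm before the pad's stop; pad and catches together take about 12 to 20 N to push a can home. Caught, the pad reads about 0.0105.
- well3 (a point): Last (farthest from the key switch) well in the stand: an upright aluminium collar, bore 59 mm, flaring to 69 mm at its mouth. This point: on its axis, 40 mm below the mouth, where a can's underside is when the pad is pressed all the way; z up. A locked can, let go, rises to about 1.5 mm above it; an unlocked one stands 12 mm or more above it.
- pad3 (a joint): Sprung rubber pad (34 mm diameter) in the last well: metres pressed, 0 free to 0.012 at its stop, 4 N rising to 10 N. Two sprung catches in the collar ride over the can's foot on the way down and snap into its waist about 1.5 mm before the pad's stop; pad and catches together take about 12 to 20 N to push a can home. Caught, the pad reads about 0.0105.
- stand: The filling stand, fixed to the bench: grey deck 140 mm deep (x), 505 mm long (y), 40 mm high; origin at the centre of its underside. Wells in a row at y = -77.5, 17.5, 112.5 and 207.5 mm: collars 76 mm across, tops 82 mm above the bench, catch knobs out to x = 70 mm both ways. At y = -192.5 mm a switch box, 100 x 90 mm, 88 mm high, with the key switch on top.
- keyway (a point): Mouth of the keyway, on the axis of the key switch at its face, 102 mm above the bench; z up, x along the slot's long side, turning with the rotor. Slot 16 x 7 mm, 26 mm deep, with a 3 mm bevelled lead-in. The key may go in either way round (half a turn makes no difference).
- key_switch (a joint): Angle of the key switch's rotor: 0 to 0.1 rad at the start (off), growing clockwise seen from above to its stop at 1.05 (on). Friction about 0.06 N m; it stays where it is left. The blade has up to 0.2 rad of play in the slot.
- key: The switch key, upright, blade down in its parking block, lifted out by the bow. Origin: tip of the blade; z up, x along the blade's width. Steel blade 14 (x) x 5 (y) mm, 24 mm long, last 3 mm narrowed to 11 x 3; round collar 22 mm diameter, 24 to 30 mm up, which stops it on the block or the switch face; black flat bow 30 (x) x 10 (y) mm, 30 to 66 mm up. 60 g.
- key_block: Fixed grey parking block of the key, 50 x 50 x 32 mm; origin at the centre of its underside. The slot in its top is 16 x 7 mm and 26 mm deep.
- hammer: Hammer, 260 mm long, lying on the bench; leave it alone.
- torch: Gas torch on an upright cartridge, 60 mm diameter, 230 mm tall, nozzle reaching 120 mm towards its -x; leave it alone. Origin: centre of its underside.
- magnet: L-shaped welding magnet about 90 x 90 x 14 mm lying flat; leave it alone.
- brush: Wire brush, 200 mm long, lying on the bench; leave it alone.
Mind the look-alikes: they are no part of the job. Leave any orange or pink look-alike of the can_c alone.

How it is judged:
On the way, in this order (a step that is already met when the one before it is completed fails the run):
1. every can is locked down in a well of its own, with the key switch still off (((horizontal distance between can_a and well0 below 0.006 m and z of can_a in the frame of well0 below 0.005 m) or (horizontal distance between can_a and well1 below 0.006 m and z of can_a in the frame of well1 below 0.005 m) or (horizontal distance between can_a and well2 below 0.006 m and z of can_a in the frame of well2 below 0.005 m) or (horizontal distance between can_a and well3 below 0.006 m and z of can_a in the frame of well3 below 0.005 m)) and angle between each of can_a, can_b, can_c, can_d's own z axis and vertical below 0.1 rad and ((horizontal distance between can_b and well0 below 0.006 m and z of can_b in the frame of well0 below 0.005 m) or (horizontal distance between can_b and well1 below 0.006 m and z of can_b in the frame of well1 below 0.005 m) or (horizontal distance between can_b and well2 below 0.006 m and z of can_b in the frame of well2 below 0.005 m) or (horizontal distance between can_b and well3 below 0.006 m and z of can_b in the frame of well3 below 0.005 m)) and ((horizontal distance between can_c and well0 below 0.006 m and z of can_c in the frame of well0 below 0.005 m) or (horizontal distance between can_c and well1 below 0.006 m and z of can_c in the frame of well1 below 0.005 m) or (horizontal distance between can_c and well2 below 0.006 m and z of can_c in the frame of well2 below 0.005 m) or (horizontal distance between can_c and well3 below 0.006 m and z of can_c in the frame of well3 below 0.005 m)) and ((horizontal distance between can_d and well0 below 0.006 m and z of can_d in the frame of well0 below 0.005 m) or (horizontal distance between can_d and well1 below 0.006 m and z of can_d in the frame of well1 below 0.005 m) or (horizontal distance between can_d and well2 below 0.006 m and z of can_d in the frame of well2 below 0.005 m) or (horizontal distance between can_d and well3 below 0.006 m and z of can_d in the frame of well3 below 0.005 m)) and value of joint key_switch below 0.3 rad), for 0.3 s.
2. with the key fully in the switch, it is turned on and stays on for the charge, all cans still locked (((horizontal distance between can_a and well0 below 0.006 m and z of can_a in the frame of well0 below 0.005 m) or (horizontal distance between can_a and well1 below 0.006 m and z of can_a in the frame of well1 below 0.005 m) or (horizontal distance between can_a and well2 below 0.006 m and z of can_a in the frame of well2 below 0.005 m) or (horizontal distance between can_a and well3 below 0.006 m and z of can_a in the frame of well3 below 0.005 m)) and angle between each of can_a, can_b, can_c, can_d's own z axis and vertical below 0.1 rad and ((horizontal distance between can_b and well0 below 0.006 m and z of can_b in the frame of well0 below 0.005 m) or (horizontal distance between can_b and well1 below 0.006 m and z of can_b in the frame of well1 below 0.005 m) or (horizontal distance between can_b and well2 below 0.006 m and z of can_b in the frame of well2 below 0.005 m) or (horizontal distance between can_b and well3 below 0.006 m and z of can_b in the frame of well3 below 0.005 m)) and ((horizontal distance between can_c and well0 below 0.006 m and z of can_c in the frame of well0 below 0.005 m) or (horizontal distance between can_c and well1 below 0.006 m and z of can_c in the frame of well1 below 0.005 m) or (horizontal distance between can_c and well2 below 0.006 m and z of can_c in the frame of well2 below 0.005 m) or (horizontal distance between can_c and well3 below 0.006 m and z of can_c in the frame of well3 below 0.005 m)) and ((horizontal distance between can_d and well0 below 0.006 m and z of can_d in the frame of well0 below 0.005 m) or (horizontal distance between can_d and well1 below 0.006 m and z of can_d in the frame of well1 below 0.005 m) or (horizontal distance between can_d and well2 below 0.006 m and z of can_d in the frame of well2 below 0.005 m) or (horizontal distance between can_d and well3 below 0.006 m and z of can_d in the frame of well3 below 0.005 m)) and horizontal distance between key and keyway below 0.004 m and z of key in the frame of keyway below -0.02 m and angle between key's own z axis and vertical below 0.12 rad and value of joint key_switch above 0.9 rad), for 2.5 s.
At the end, for the whole second after the job is handed in: Every can upright (0.1 rad), within 6 mm of the axis of a well of its own, caught with its underside at most 5 mm above the fully pressed level; switch turned back below 0.2 rad; key upright in its block's slot, tip at most 12 mm above the block's underside, within 4 mm of its axis; all at rest (((horizontal distance between can_a and well0 below 0.006 m and z of can_a in the frame of well0 below 0.005 m) or (horizontal distance between can_a and well1 below 0.006 m and z of can_a in the frame of well1 below 0.005 m) or (horizontal distance between can_a and well2 below 0.006 m and z of can_a in the frame of well2 below 0.005 m) or (horizontal distance between can_a and well3 below 0.006 m and z of can_a in the frame of well3 below 0.005 m)) and angle between each of can_a, can_b, can_c, can_d's own z axis and vertical below 0.1 rad and ((horizontal distance between can_b and well0 below 0.006 m and z of can_b in the frame of well0 below 0.005 m) or (horizontal distance between can_b and well1 below 0.006 m and z of can_b in the frame of well1 below 0.005 m) or (horizontal distance between can_b and well2 below 0.006 m and z of can_b in the frame of well2 below 0.005 m) or (horizontal distance between can_b and well3 below 0.006 m and z of can_b in the frame of well3 below 0.005 m)) and ((horizontal distance between can_c and well0 below 0.006 m and z of can_c in the frame of well0 below 0.005 m) or (horizontal distance between can_c and well1 below 0.006 m and z of can_c in the frame of well1 below 0.005 m) or (horizontal distance between can_c and well2 below 0.006 m and z of can_c in the frame of well2 below 0.005 m) or (horizontal distance between can_c and well3 below 0.006 m and z of can_c in the frame of well3 below 0.005 m)) and ((horizontal distance between can_d and well0 below 0.006 m and z of can_d in the frame of well0 below 0.005 m) or (horizontal distance between can_d and well1 below 0.006 m and z of can_d in the frame of well1 below 0.005 m) or (horizontal distance between can_d and well2 below 0.006 m and z of can_d in the frame of well2 below 0.005 m) or (horizontal distance between can_d and well3 below 0.006 m and z of can_d in the frame of well3 below 0.005 m)) and horizontal distance between key and key_block below 0.004 m and z of key in the frame of key_block below 0.012 m and angle between key's own z axis and vertical below 0.12 rad and value of joint key_switch below 0.2 rad and linear speed of each of can_a, can_b, can_c, can_d, key below 0.02 m/s); the robot touches nothing.
It fails at once if the hammer is moved by more than 40 mm (distance of hammer from where it was at the start of the episode above 0.04 m).
It fails at once if the gas torch is moved by more than 40 mm (distance of torch from where it was at the start of the episode above 0.04 m).
It fails at once if the welding magnet is moved by more than 40 mm (distance of magnet from where it was at the start of the episode above 0.04 m).
It fails at once if the wire brush is moved by more than 40 mm (distance of brush from where it was at the start of the episode above 0.04 m).
Of can_a, can_b, can_c, can_d only 3 to 4 are there at a start; the rules pass over those that are not, and their reading is None.
At some moment in a run one of can_a, can_b, can_c, can_d may be knocked a few centimetres aside while the robot is not near it.
It also fails if it takes over 200 s, if anything falls off the work surface, if the arm or the gripper's body presses on something with over 40 N, if the wrist force passes 120 N, or if a joint passes its speed limit or range.

## Working session

There is one attempt and no reset: what is moved stays moved. The work goes in short steps, Python scripts to look and compute and a tool call to move; the robot and the scene stay as the last step left them, time stands still between calls to the robot, and variables do not carry over. Pictures are saved under pics/ and viewed, about 12 in all and at most 16, crops included, and the job is handed in when it is done.

Besides the shell and the picture viewer there is one more tool, called after ">>>" as name(argument=value, ...), one argument or row to a line, values as JSON. arm_command: Moves the arm, as the interface text tells. Its arguments: {"type":"object","properties":{"moves":{"type":"array"},"grip_force":{"type":"number"}},"required":["moves"]}

```bash
mkdir -p pics; ls
cat > h.py <<'E'
import numpy as np, cv2
from workcell import ctrl
def cam(n):
    i=ctrl.camera_info(n); return np.array(i["camera_matrix"]),np.array(i["extrinsics"]),i
def px2w(n,uv,z,K=None,T=None):
    if K is None: K,T,_=cam(n)
    uv=np.atleast_2d(np.array(uv,float)); out=[]
    for u,v in uv:
        d=np.linalg.inv(K)@[u,v,1]; d=T[:3,:3]@[d[0],-d[1],-d[2]]
        s=(z-T[2,3])/d[2]; out.append(T[:3,3]+s*d)
    return np.array(out)
def w2px(n,P,K=None,T=None):
    if K is None: K,T,_=cam(n)
    P=np.atleast_2d(np.array(P,float)); c=(P-T[:3,3])@T[:3,:3]
    p=np.c_[c[:,0],-c[:,1],-c[:,2]]@K.T
    return p[:,:2]/p[:,2:]
E
python3 - <<'E'
from h import *
np.set_printoptions(precision=3,suppress=True)
for n in("scene","side","wrist"):
    K,T,i=cam(n); print(n,K.tolist(),T.tolist(),[k for k in i if k not in("camera_matrix","extrinsics")])
    cv2.imwrite(f"pics/{n}0.png",ctrl.read_camera(n))
print(ctrl.sense())
E
```

```text
pics
scene [[484.6700669077801, 0.0, 321.0292043934141], [0.0, 484.6700669077801, 236.6430674801606], [0.0, 0.0, 1.0]] [[0.06663404649455074, -0.5954475040657231, 0.800626113582153, 1.5676631720895389], [0.9977011184243542, 0.02983515281006225, -0.06084687298122198, -0.16658105460122066], [0.012344316204422907, 0.802840042323937, 0.5960666777288799, 0.8846791956483431], [0.0, 0.0, 0.0, 1.0]] []
side [[521.0676803243643, 0.0, 326.6495852419251], [0.0, 521.0676803243643, 240.5035406511434], [0.0, 0.0, 1.0]] [[-0.9909837062445688, 0.058142177189046226, -0.12070949088408585, 0.3348231262632824], [-0.1327394415627729, -0.54848770610506, 0.825555253696088, 1.0415103538289243], [-0.018208091920375962, 0.834134715428705, 0.551260139956892, 0.8251097719249348], [0.0, 0.0, 0.0, 1.0]] []
wrist [[365.59048240808914, 0.0, 322.0501017275495], [0.0, 365.59048240808914, 242.2648519997011], [0.0, 0.0, 1.0]] [[0.22771849338521413, -0.9294945995749344, -0.29014492435918954, 0.03907980016617512], [0.9737264290297508, 0.21704887164822914, 0.06889578162122367, 0.5041251839970843], [-0.0010626285037985265, -0.29821062468876275, 0.9544994992892349, 0.37334945148472265], [0.0, 0.0, 0.0, 1.0]] []
{'t': 0.15, 'qpos': array([ 1.342,  0.241,  0.004,  1.335, -0.   ,  1.571]), 'joint_vel': array([-0.001, -0.001,  0.005, -0.001,  0.   , -0.   ]), 'effort': array([ -0.   , -37.263,  25.264,   0.012,  -0.   ,  -0.   ]), 'tool_pos': array([0.113, 0.487, 0.231]), 'orientation': array([[-0.974,  0.227, -0.   ],
       [ 0.227,  0.974, -0.002],
       [-0.   , -0.002, -1.   ]]), 'contact_force': array([0.083, 0.529, 0.22 ]), 'moment': array([ 0.03 , -0.047, -0.02 ]), 'opening': 0.0853719283682682}
```

View pics/scene0.png

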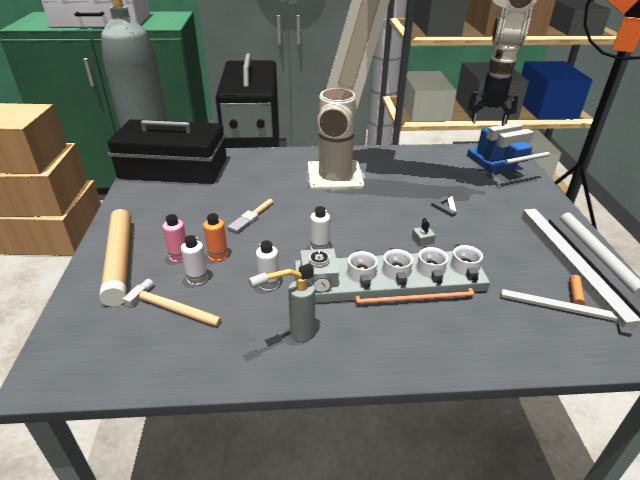

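View pics/side0.png

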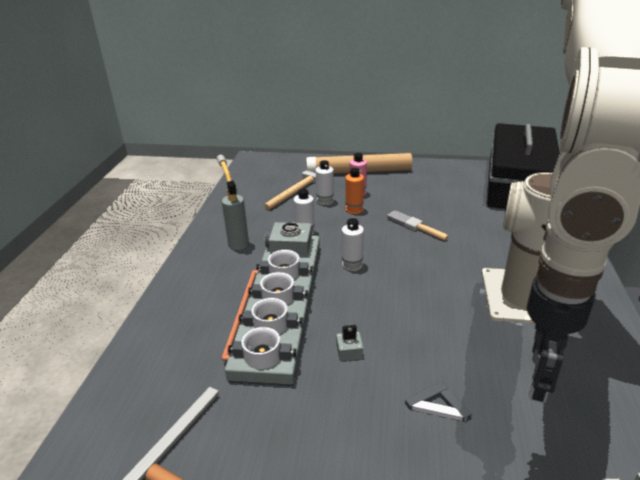

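Three aluminium cans are in the scene view at (319,228), (267,265) and (194,260). The pink one at (175,240) and the orange one at (214,240) are the look-alikes. The key block is at (424,233), and the wells run along (362..466,258). I'll check one enlarged crop and compute rough positions.

Run:
```python
from h import *
np.set_printoptions(precision=3,suppress=True)
a=cv2.imread("pics/scene0.png")[195:305,150:500]; b=cv2.imread("pics/side0.png")[150:385,200:460]
a=cv2.resize(a,None,fx=2.28,fy=2.28,interpolation=cv2.INTER_CUBIC); b=cv2.resize(b,None,fx=1.45,fy=1.45,interpolation=cv2.INTER_CUBIC)
o=np.zeros((a.shape[0]+b.shape[0],800,3),np.uint8); o[:a.shape[0],:a.shape[1]]=a; o[a.shape[0]:,:b.shape[1]]=b
print(o.shape); cv2.imwrite("pics/crop1.png",o)
print("sc cans",px2w("scene",[(319.5,209),(266,243),(193,239),(172,217),(213,217)],.139)[:,:2])
print("si cans",px2w("side",[(352,222),(303,192),(324,164),(357,156),(354,172)],.139)[:,:2])
print("sc wells",px2w("scene",[(362,258),(397,257),(432,256),(466,254)],.082)[:,:2])
print("si wells",px2w("side",[(284,260),(278,287),(270,312),(262,343)],.082)[:,:2])
print("switch",px2w("scene",[(319,257)],.102)[:,:2],px2w("side",[(291,229)],.102)[:,:2])
print("key",px2w("scene",[(425,222)],.072)[:,:2],px2w("side",[(349,328)],.072)[:,:2])
print("torch top",px2w("scene",[(306,271)],.23)[:,:2],"base",px2w("scene",[(302,335)],0)[:,:2],"nozzle",px2w("scene",[(255,280)],.21)[:,:2])
```

```text
(592, 800, 3)
sc cans [[ 0.437 -0.086]
 [ 0.586 -0.231]
 [ 0.56  -0.417]
 [ 0.457 -0.488]
 [ 0.462 -0.378]]
si cans [[ 0.433 -0.077]
 [ 0.583 -0.222]
 [ 0.55  -0.408]
 [ 0.454 -0.476]
 [ 0.453 -0.361]]
sc wells [[0.589 0.017]
 [0.589 0.11 ]
 [0.59  0.203]
 [0.586 0.296]]
si wells [[0.59  0.026]
 [0.583 0.131]
 [0.582 0.218]
 [0.577 0.311]]
switch [[ 0.603 -0.098]] [[ 0.593 -0.086]]
key [[0.419 0.227]] [[0.409 0.237]]
torch top [[ 0.806 -0.139]] base [[ 0.773 -0.148]] nozzle [[ 0.805 -0.245]]
```

View pics/crop1.png

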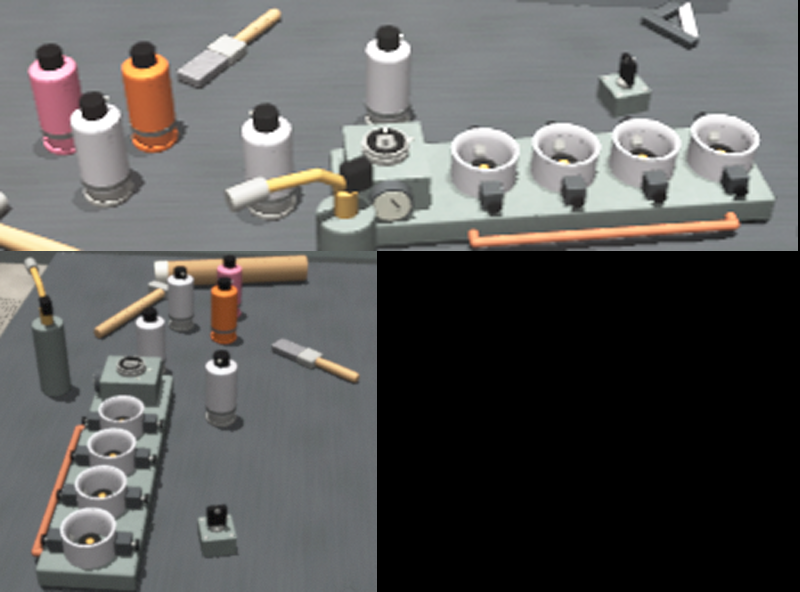

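The crop confirms three bare aluminium cans with black heads, plus the pink and orange look-alikes. The fourth can is absent. I'll go above the stand for a wrist view.

>>> arm_command(
  moves=[
    [0.018,-0.019,0.006,0,0,0.0115,1],
    [0.018,-0.019,0.006,0,0,0.0115,1],
    [0.018,-0.019,0.006,0,0,0.0115,1],
    [0.018,-0.019,0.006,0,0,0.0115,1],
    [0.018,-0.019,0.006,0,0,0.0115,1],
    [0.018,-0.019,0.006,0,0,0.0115,1],
    [0.018,-0.019,0.006,0,0,0.0115,1],
    [0.018,-0.019,0.006,0,0,0.0115,1],
    [0.018,-0.019,0.006,0,0,0.0115,1],
    [0.018,-0.019,0.006,0,0,0.0115,1],
    [0.018,-0.019,0.006,0,0,0.0115,1],
    [0.018,-0.019,0.006,0,0,0.0115,1],
    [0.018,-0.019,0.006,0,0,0.0115,1],
    [0.018,-0.019,0.006,0,0,0.0115,1],
    [0.018,-0.019,0.006,0,0,0.0115,1],
    [0.018,-0.019,0.006,0,0,0.0115,1],
    [0.018,-0.019,0.006,0,0,0.0115,1],
    [0.018,-0.019,0.006,0,0,0.0115,1],
    [0.018,-0.019,0,0,0,0.0115,1],
    [0,0,0,0,0,0,1],
  ],
)

```text
t: 1.82
tool_pos: [0.4643, 0.1032, 0.3365]
orientation: [[-1.0, -0.008, -0.005], [-0.008, 1.0, -0.014], [0.005, -0.014, -1.0]]
contact_force: [0.5, 0.3, 0.3]
opening: 0.0853
```

Run:
```python
from h import *
np.set_printoptions(precision=3,suppress=True)
s=ctrl.sense(); K,T,_=cam("wrist"); im=ctrl.read_camera("wrist"); cv2.imwrite("pics/w1.png",im); np.savez("w1.npz",K=K,T=T)
print(s["tool_pos"],s["orientation"],s["qpos"],s["t"]); print(T)
```

```text
[0.464 0.103 0.336] [[-1.    -0.008 -0.005]
 [-0.008  1.    -0.014]
 [ 0.005 -0.014 -1.   ]] [ 0.227  0.179  0.197  1.597 -0.012  0.219] 1.8167
[[-0.007 -0.956 -0.294  0.389]
 [ 1.    -0.011  0.01   0.105]
 [-0.013 -0.294  0.956  0.48 ]
 [ 0.     0.     0.     1.   ]]
```

View pics/w1.png

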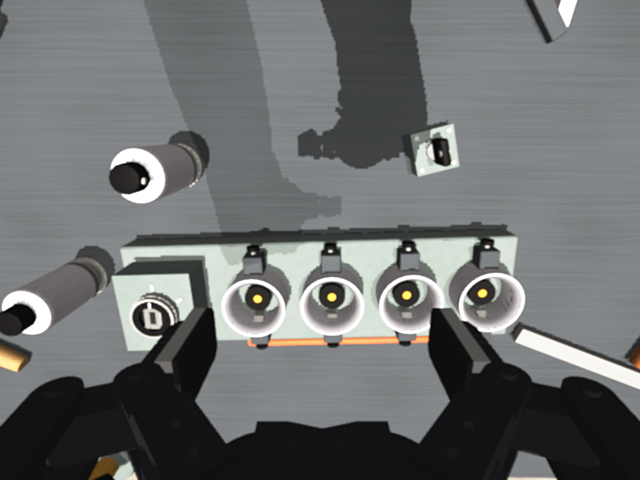

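Run:
```python
from h import *
np.set_printoptions(precision=4,suppress=True)
im=cv2.imread("pics/w1.png"); d=np.load("w1.npz"); K,T=d["K"],d["T"]
g=im.min(2)
E=[]
for c in [(254,304),(332,301),(410,299),(489,298)]:
    m=np.zeros_like(g); cv2.circle(m,c,40,255,-1)
    b=((g>225)&(m>0)).astype(np.uint8)
    cs,_=cv2.findContours(b,cv2.RETR_EXTERNAL,cv2.CHAIN_APPROX_NONE); k=max(cs,key=lambda q:cv2.contourArea(cv2.convexHull(q)))
    e=cv2.fitEllipse(cv2.convexHull(k)); E.append(e[0]); print(e)
W=px2w("wrist",E,.082,K,T); print(W)
print("switch",px2w("wrist",[(153,316)],.102,K,T),"cantop",px2w("wrist",[(129,178),(14,320)],.141,K,T), "key",px2w("wrist",[(437,152)],.074,K,T),"blk",px2w("wrist",[(434,150)],.032,K,T))
a=cv2.resize(im[280:350,118:190],None,fx=5.5,fy=5.5,interpolation=cv2.INTER_CUBIC); b=cv2.resize(im[115:185,400:472],None,fx=5.5,fy=5.5,interpolation=cv2.INTER_CUBIC)
cv2.imwrite("pics/c2.png",np.hstack([a,b])); print(a.shape)
```

```text
((252.7860107421875, 308.18408203125), (57.356014251708984, 65.16773986816406), 105.28838348388672)
((331.615966796875, 306.3273620605469), (58.35096740722656, 65.3718032836914), 89.68000030517578)
((411.3739929199219, 304.327880859375), (58.092926025390625, 66.19549560546875), 75.08438873291016)
((491.459228515625, 302.222900390625), (56.879112243652344, 67.2638931274414), 64.81683349609375)
[[0.5952 0.0174 0.082 ]
 [0.5914 0.1125 0.082 ]
 [0.5875 0.2079 0.082 ]
 [0.5834 0.3027 0.082 ]]
switch [[ 0.5965 -0.0948  0.102 ]] cantop [[ 0.4326 -0.0781  0.141 ]
 [ 0.5818 -0.2217  0.141 ]] key [[0.4106 0.2232 0.074 ]] blk [[0.4105 0.2317 0.032 ]]
(385, 396, 3)
```

View pics/c2.png

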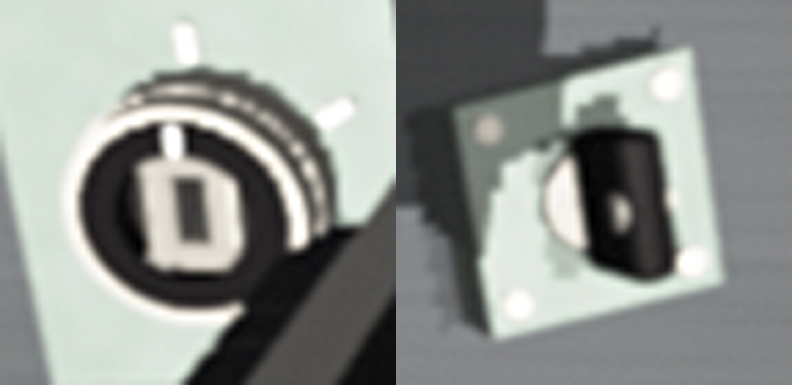

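```bash
cat >> h.py <<'E'
def shoulder(im,c,r,K,T,z=.111,th=225):
    """centre of a can from the bright shoulder disc (incl. head) near pixel c"""
    g=im.min(2); m=np.zeros_like(g); cv2.circle(m,c,r,255,-1)
    b=((g>th)&(m>0)).astype(np.uint8)
    cs,_=cv2.findContours(b,cv2.RETR_EXTERNAL,cv2.CHAIN_APPROX_NONE)
    k=max(cs,key=lambda q:cv2.contourArea(cv2.convexHull(q))); e=cv2.fitEllipse(cv2.convexHull(k))
    return e,px2w("wrist",[e[0]],z,K,T)[0]
E
python3 - <<'E'
from h import *
np.set_printoptions(precision=4,suppress=True)
im=cv2.imread("pics/w1.png"); d=np.load("w1.npz"); K,T=d["K"],d["T"]
for c in [(137,175),(28,312)]: print(shoulder(im,c,34,K,T))
E
```

```text
(((137.22067260742188, 175.33152770996094), (49.845603942871094, 57.942378997802734), 137.40011596679688), array([ 0.4337, -0.0856,  0.111 ]))
(((26.107669830322266, 312.26153564453125), (39.20637512207031, 51.53892517089844), 121.2159194946289), array([ 0.5888, -0.2343,  0.111 ]))
```

>>> arm_command(
  moves=[
    [-0.003,-0.018,-0.01,0,0,0,1],
    [-0.003,-0.018,-0.01,0,0,0,1],
    [-0.003,-0.018,-0.01,0,0,0,1],
    [-0.003,-0.018,-0.01,0,0,0,1],
    [-0.003,-0.018,-0.01,0,0,0,1],
    [-0.003,-0.018,-0.01,0,0,0,1],
    [-0.003,-0.018,-0.01,0,0,0,1],
    [-0.003,-0.018,-0.01,0,0,0,1],
    [-0.003,-0.018,-0.01,0,0,0,1],
    [-0.003,-0.018,-0.01,0,0,0.008,1],
    [0,0,0,0,0,0,1],
  ],
)

```text
t: 2.78
tool_pos: [0.4238, -0.0724, 0.2296]
orientation: [[-0.999, -0.029, -0.014], [-0.029, 1.0, -0.006], [0.014, -0.006, -1.0]]
contact_force: [-0.5, -0.4, 0.1]
opening: 0.0853
```

Run:
```python
from h import *
np.set_printoptions(precision=4,suppress=True)
s=ctrl.sense(); K,T,_=cam("wrist"); im=ctrl.read_camera("wrist"); cv2.imwrite("pics/w2.png",im)
print(s["tool_pos"],s["orientation"]); p=w2px("wrist",[.4335,-.08,.111],K,T)[0]; print(p)
print(shoulder(im,tuple(int(x) for x in p),60,K,T))
```

```text
[ 0.4238 -0.0724  0.2296] [[-0.9995 -0.0288 -0.0138]
 [-0.0287  0.9996 -0.0061]
 [ 0.0139 -0.0057 -0.9999]]
[312.1795 249.3554]
(((306.169189453125, 253.6302490234375), (61.28898620605469, 72.66072845458984), 103.88024139404297), array([ 0.437 , -0.0845,  0.111 ]))
```

View pics/w2.png

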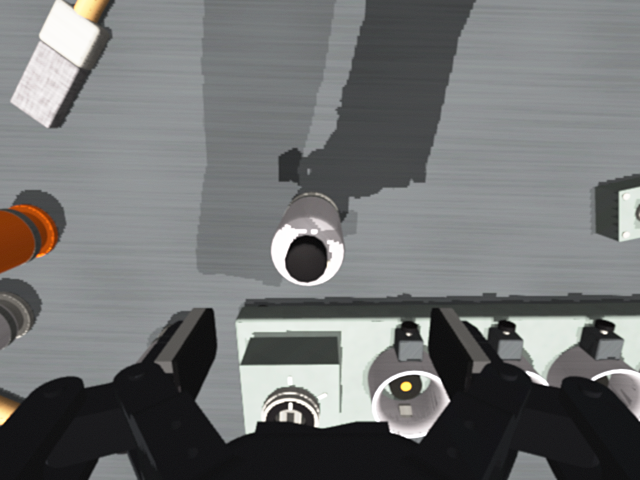

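Can 1's shoulder ring is centred at (306,254), clear of everything. I'll correct the tilt and descend over it.

>>> arm_command(
  moves=[
    [0.012,-0.012,0,0.006,-0.014,0.01,1],
    [0,0,-0.03,0,0,0,1],
    [0,0,-0.03,0,0,0,1],
    [0,0,-0.03,0,0,0,1],
    [0,0,-0.03,0,0,0,1],
    [0,0,-0.025,0,0,0,1],
    [0,0,0,0,0,0,1],
  ],
)

```text
t: 3.42
tool_pos: [0.441, -0.075, 0.0871]
orientation: [[-0.999, -0.047, 0.017], [-0.047, 0.999, 0.004], [-0.017, 0.003, -1.0]]
contact_force: [-1.6, 0.9, -0.5]
opening: 0.0852
```

>>> arm_command(
  moves=[
    [-0.005,-0.0095,-0.005,-0.004,0.014,0,1],
    [0,0,-0.003,0,0,0,1],
    [0,0,0,0,0,0,1],
  ],
)

```text
t: 3.67
tool_pos: [0.437, -0.0829, 0.081]
orientation: [[-0.999, -0.051, 0.003], [-0.051, 0.999, 0.0], [-0.003, 0.0, -1.0]]
contact_force: [-0.1, 0.4, 0.6]
opening: 0.0855
```

>>> arm_command(
  moves=[
    [0,0,0,0,0,0,0],
    [0,0,0,0,0,0,0],
    [0,0,0,0,0,0,0],
    [0,0,0,0,0,0,0],
    [0,0,0,0,0,0,0],
    [0,0,0,0,0,0,0],
    [0,0,0,0,0,0,0],
    [0,0,0,0,0,0,0],
  ],
  grip_force=80,
)

```text
t: 4.33
tool_pos: [0.4403, -0.0836, 0.0857]
orientation: [[-0.999, -0.05, 0.011], [-0.05, 0.999, -0.001], [-0.011, -0.001, -1.0]]
contact_force: [0.8, -0.3, -3.1]
opening: 0.054
```

>>> arm_command(
  moves=[
    [0,0,0.02,0,0,0,0],
    [0,0,0.025,0,0,0,0],
    [0,0,0.025,0,0,0,0],
    [0,0,0.025,0,0,0,0],
    [0,0,0.025,0,0,0,0],
    [0,0,0.01,0,0,0,0],
    [0,0,0,0,0,0,0],
  ],
)

```text
t: 4.92
tool_pos: [0.434, -0.0824, 0.2168]
orientation: [[-0.999, -0.05, -0.002], [-0.05, 0.999, 0.002], [0.002, 0.002, -1.0]]
contact_force: [1.2, -0.1, -4.3]
opening: 0.0542
```

>>> arm_command(
  moves=[
    [0.0,0.0242,0,0,0,0,0],
    [0.0,0.0242,0,0,0,0,0],
    [0.0128,0.0242,0,0,0,0,0],
    [0.0128,0.0242,0,0,0,0,0],
    [0.0128,0.0242,0,0,0,0,0],
    [0.0128,0.0242,0,0,0,0,0],
    [0.0128,0.0242,0,0,0,0,0],
    [0.0128,0.0242,0,0,0,0,0],
    [0.0128,0.0242,0,0,0,0,0],
    [0.0128,0.0242,0,0,0,0,0],
    [0.0128,0.0242,0,0,0,0,0],
    [0.0128,0.0242,0,0,0,0,0],
    [0.0128,0,0,0,0,0,0],
    [0.0128,0,0,0,0,0,0],
    [0,0,0,0,0,0,0],
    [0,0,0,0,0,0,0],
  ],
)

```text
t: 6.25
tool_pos: [0.5822, 0.2221, 0.1912]
orientation: [[-0.998, -0.048, -0.035], [-0.048, 0.999, -0.009], [0.035, -0.007, -0.999]]
contact_force: [-1.0, -0.2, -4.0]
opening: 0.0541
```

Run:
```python
from h import *
np.set_printoptions(precision=4,suppress=True)
s=ctrl.sense(); K,T,_=cam("wrist"); im=ctrl.read_camera("wrist")
S=ctrl.read_camera("scene"); D=ctrl.read_camera("side")
print(s["tool_pos"],s["orientation"],s["qpos"],s["t"])
for n,I in(("scene",S),("side",D)):
    p=w2px(n,[[.5875,.2079,.082],s["tool_pos"]]); print(n,p)
a=cv2.resize(im,(480,360)); 
p=w2px("scene",[.5875,.2079,.15])[0].astype(int); A=cv2.resize(S[p[1]-60:p[1]+60,p[0]-50:p[0]+50],(300,360))
cv2.imwrite("pics/w3.png",np.hstack([a,A]))
```

```text
[0.5822 0.2221 0.1912] [[-0.9982 -0.0478 -0.035 ]
 [-0.0476  0.9988 -0.0086]
 [ 0.0354 -0.0069 -0.9994]] [0.3623 0.5366 0.3394 1.4093 0.0044 0.3145] 6.25
scene [[433.4922 255.3422]
 [444.9718 220.181 ]]
side [[268.3634 308.8212]
 [265.0643 272.5598]]
```

View pics/w3.png

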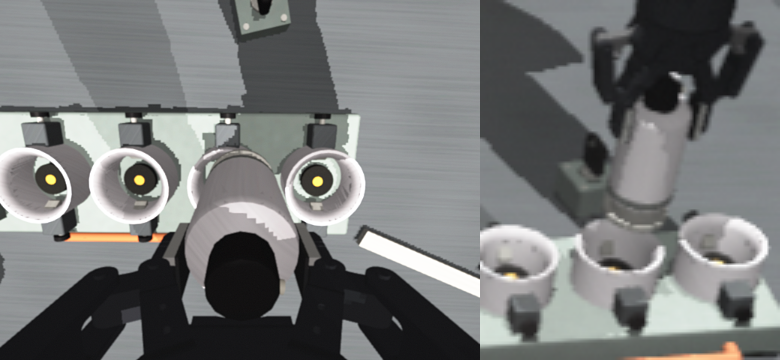

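>>> arm_command(
  moves=[
    [0.002,-0.007,0.01,0.004,-0.017,0,0],
    [0.002,-0.006,0.008,0.004,-0.015,0,0],
    [0,0,0,0,0,0,0],
    [0,0,0,0,0,0,0],
  ],
)

```text
t: 6.73
tool_pos: [0.5847, 0.2055, 0.2135]
orientation: [[-0.999, -0.046, 0.002], [-0.046, 0.999, 0.0], [-0.002, 0.0, -1.0]]
contact_force: [-0.4, 0.3, -4.2]
opening: 0.0541
```

Run:
```python
from h import *
np.set_printoptions(precision=4,suppress=True)
s=ctrl.sense(); S=ctrl.read_camera("scene"); D=ctrl.read_camera("side"); s2=ctrl.sense()
print(s["tool_pos"],s2["tool_pos"],s["orientation"]); p=s["tool_pos"]
out=[]
for n,I in(("scene",S),("side",D)):
    q=w2px(n,[[p[0],p[1],p[2]+.057],[p[0],p[1],p[2]-.083],[.5875,.2079,.082]])
    c=w2px(n,[p[0],p[1],p[2]-.04])[0].astype(int)-[40,60]
    A=cv2.resize(I[c[1]:c[1]+120,c[0]:c[0]+80],(400,600),interpolation=cv2.INTER_CUBIC)
    for k,(u,v) in enumerate(q): cv2.circle(A,(int((u-c[0])*5),int((v-c[1])*5)),3,[(0,0,255),(0,255,0),(255,0,0)][k],-1)
    out.append(A); print(n,c)
cv2.imwrite("pics/w4.png",np.hstack(out))
```

```text
[0.5847 0.2055 0.2135] [0.585  0.2058 0.2135] [[-0.999  -0.0457  0.0019]
 [-0.0457  0.999   0.0001]
 [-0.0019  0.     -1.    ]]
scene [397 166]
side [226 214]
```

View pics/w4.png

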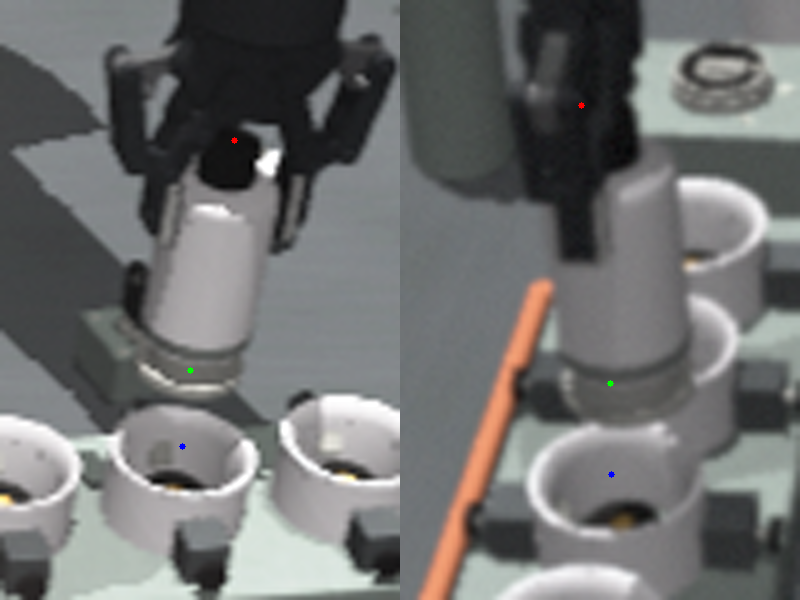

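>>> arm_command(
  moves=[
    [0.0065,0.0025,-0.01,0,0,0,0],
    [0,0,-0.015,0,0,0,0],
    [0,0,-0.01,0,0,0,0],
    [0,0,0,0,0,0,0],
    [0,0,0,0,0,0,0],
  ],
)

```text
t: 7.25
tool_pos: [0.5932, 0.2093, 0.1758]
orientation: [[-0.999, -0.046, 0.004], [-0.046, 0.999, 0.001], [-0.004, 0.001, -1.0]]
contact_force: [0.3, 0.6, -3.7]
opening: 0.054
```

>>> arm_command(
  moves=[
    [-0.001,-0.001,-0.007,0,0,0,0],
    [0,0,-0.007,0,0,0,0],
    [0,0,-0.007,0,0,0,0],
    [0,0,-0.006,0,0,0,0],
    [0,0,-0.005,0,0,0,0],
    [0,0,0,0,0,0,0],
  ],
)

```text
t: 7.75
tool_pos: [0.5932, 0.209, 0.1409]
orientation: [[-0.999, -0.047, 0.006], [-0.047, 0.999, 0.002], [-0.006, 0.002, -1.0]]
contact_force: [-0.6, 0.2, -4.0]
opening: 0.0537
```

>>> arm_command(
  moves=[
    [0,0,-0.005,0,0,0,0],
    [0,0,-0.005,0,0,0,0],
    [0,0,-0.005,0,0,0,0],
  ],
)

```text
t: 8.0
tool_pos: [0.5948, 0.2091, 0.1307]
orientation: [[-0.999, -0.047, 0.012], [-0.047, 0.999, 0.003], [-0.012, 0.003, -1.0]]
contact_force: [-3.1, -1.3, 8.7]
opening: 0.054
```

>>> arm_command(
  moves=[
    [0,0,-0.005,0,0,0,0],
    [0,0,-0.005,0,0,0,0],
  ],
)

```text
t: 8.17
tool_pos: [0.5953, 0.2091, 0.1267]
orientation: [[-0.999, -0.047, 0.017], [-0.047, 0.999, 0.005], [-0.017, 0.004, -1.0]]
contact_force: [-9.4, -3.2, 27.8]
opening: 0.0543
```

>>> arm_command(
  moves=[
    [-0.001,0,-0.005,0,-0.008,0,0],
    [0,0,-0.005,0,0,0,0],
  ],
)

```text
t: 8.33
tool_pos: [0.5949, 0.209, 0.1268]
orientation: [[-0.998, -0.046, 0.033], [-0.046, 0.999, 0.007], [-0.033, 0.005, -0.999]]
contact_force: [-9.8, -3.3, 19.9]
opening: 0.0543
```

>>> arm_command(
  moves=[
    [0,0,0.002,0,0,0,0.85],
    [0,0,0,0,0,0,0.85],
    [0,0,0,0,0,0,0.85],
    [0,0,0,0,0,0,0.85],
    [0,0,0.01,0,0,0,0.85],
    [0,0,0.03,0,0,0,0.85],
    [0,0,0.03,0,0,0,0.85],
    [0,0,0.03,0,0,0,0.85],
    [0,0,0.03,0,0,0,0.85],
    [0,0,0,0,0,0,1],
  ],
)

```text
t: 9.17
tool_pos: [0.5944, 0.2089, 0.2667]
orientation: [[-0.998, -0.046, 0.033], [-0.046, 0.999, 0.008], [-0.034, 0.006, -0.999]]
contact_force: [0.5, 0.1, 1.8]
opening: 0.0824
```

Run:
```python
from h import *
np.set_printoptions(precision=4,suppress=True)
s=ctrl.sense(); print(s["tool_pos"],s["orientation"])
S=ctrl.read_camera("scene"); D=ctrl.read_camera("side"); cv2.imwrite("pics/sc5.png",S); cv2.imwrite("pics/si5.png",D)
A=cv2.resize(S[190:310,340:500],(640,480),interpolation=cv2.INTER_CUBIC)
cv2.imwrite("pics/w5.png",A)
print(w2px("scene",[[.5875,.2079,z] for z in(.195,.186)])); print(w2px("side",[[.5875,.2079,z] for z in(.195,.186)]))
```

```text
[0.5944 0.2089 0.2667] [[-0.9984 -0.0463  0.0333]
 [-0.0461  0.9989  0.0076]
 [-0.0336  0.006  -0.9994]]
[[440.263  220.2943]
 [439.6965 223.2271]]
[[263.9518 266.7416]
 [264.322  270.2725]]
```

View pics/w5.png

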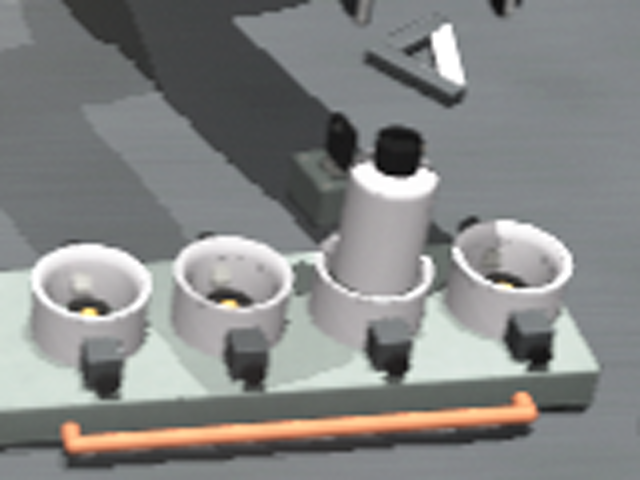

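```bash
cat >> h.py <<'E'
def ring(n,c,z,r):
    t=np.linspace(0,6.283,90); return w2px(n,np.c_[c[0]+r*np.cos(t),c[1]+r*np.sin(t),0*t+z])
WELL=[(.5952,.0174),(.5914,.1125),(.5875,.2079),(.5834,.3027)]
def lockcheck(i,tag):
    """draw predicted rim and head-top rings (green locked, red unlocked) on scene+side, 6x"""
    out=[]
    for n in("scene","side"):
        I=ctrl.read_camera(n); c=w2px(n,[*WELL[i],.13])[0].astype(int)-[32,50]
        A=cv2.resize(I[c[1]:c[1]+100,c[0]:c[0]+64],None,fx=6,fy=6,interpolation=cv2.INTER_CUBIC)
        for z,r,col in((.082,.038,(255,0,0)),(.1845,.015,(0,255,0)),(.195,.015,(0,0,255))):
            cv2.polylines(A,[np.int32((ring(n,WELL[i],z,r)-c+.5)*6)],True,col,1)
        out.append(A)
    cv2.imwrite(f"pics/{tag}.png",np.hstack(out))
E
python3 -c "
from h import *
lockcheck(2,'l2')"
```

```text
(no output)
```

View pics/l2.png

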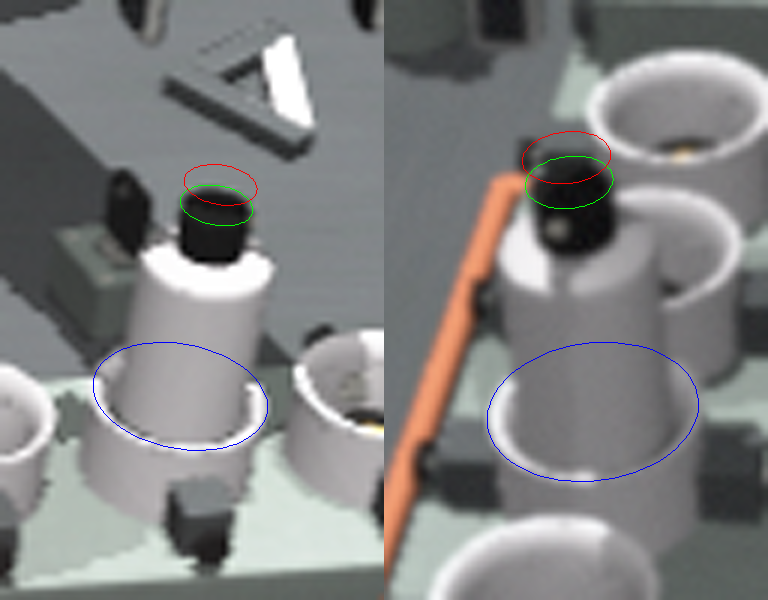

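Well 2's can sits on the green (locked) ring in both views. I'll go to can 2.

>>> arm_command(
  moves=[
    [-0.001,-0.0215,0,-0.004,0.017,0,1],
    [-0.001,-0.0215,0,-0.004,0.016,0,1],
    [-0.001,-0.0215,0,0,0,0,1],
    [-0.001,-0.0215,0,0,0,0,1],
    [-0.001,-0.0215,0,0,0,0,1],
    [-0.001,-0.0215,0,0,0,0,1],
    [-0.001,-0.0215,0,0,0,0,1],
    [-0.001,-0.0215,0,0,0,0,1],
    [-0.001,-0.0215,0,0,0,0,1],
    [-0.001,-0.0215,0,0,0,0,1],
    [-0.001,-0.0215,0,0,0,0,1],
    [-0.001,-0.0215,0,0,0,0,1],
    [-0.001,-0.0215,0,0,0,0,1],
    [-0.001,-0.0215,0,0,0,0,1],
    [-0.001,-0.0215,0,0,0,0,1],
    [-0.001,-0.0215,0,0,0,0,1],
    [-0.001,-0.0215,0,0,0,0,1],
    [-0.001,-0.0215,0,0,0,0,1],
    [0,0,0,0,0,0,1],
    [0,0,0,0,0,0,1],
  ],
)

```text
t: 11.03
tool_pos: [0.5498, -0.1946, 0.2152]
orientation: [[-0.995, -0.051, -0.092], [-0.051, 0.999, -0.001], [0.091, 0.004, -0.996]]
contact_force: [0.1, 0.5, 0.3]
opening: 0.0853
```

Run:
```python
from h import *
np.set_printoptions(precision=4,suppress=True)
s=ctrl.sense(); K,T,_=cam("wrist"); im=ctrl.read_camera("wrist"); cv2.imwrite("pics/w6.png",im); np.savez("w6.npz",K=K,T=T)
print(s["tool_pos"],s["orientation"],s["qpos"]); 
for q in([.588,-.232,.111],[.556,-.417,.111]):
    p=w2px("wrist",q,K,T)[0]; print(p)
    try: print(shoulder(im,tuple(int(x) for x in p),60,K,T))
    except Exception as e: print(e)
```

```text
[ 0.5498 -0.1946  0.2152] [[-0.9945 -0.0509 -0.0915]
 [-0.051   0.9987 -0.001 ]
 [ 0.0914  0.0037 -0.9958]] [-0.3246  0.4874  0.318   1.488  -0.0301 -0.3744]
[267.6654 301.9318]
(((267.99896240234375, 302.8194274902344), (68.82180786132812, 73.83918762207031), 104.09001159667969), array([ 0.5887, -0.2317,  0.111 ]))
[  7.1364 247.4706]
(((-6.492481231689453, 246.0019989013672), (65.2296142578125, 78.12452697753906), 137.4493408203125), array([ 0.5554, -0.4265,  0.111 ]))
```

View pics/w6.png

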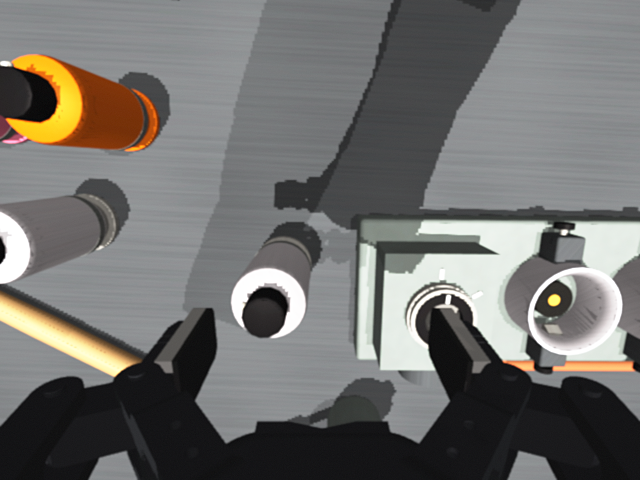

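Can 2's shoulder is at (268,303), giving (0.5885,-0.232). The neighbours are clear.

>>> arm_command(
  moves=[
    [0.013,-0.0125,0.005,0,-0.04,0,1],
    [0.013,-0.0125,0.005,0,-0.04,0,1],
    [0.012,-0.0125,0.005,0,-0.012,0,1],
    [0,0,0,0,0,0,1],
    [0,0,0,0,0,0,1],
  ],
)

```text
t: 11.5
tool_pos: [0.5916, -0.2322, 0.2298]
orientation: [[-0.998, -0.057, 0.009], [-0.057, 0.998, -0.001], [-0.009, -0.001, -1.0]]
contact_force: [0.5, 0.4, 0.2]
opening: 0.0854
```

>>> arm_command(
  moves=[
    [-0.003,0,-0.03,0,0.005,0,1],
    [0,0,-0.03,0,0,0,1],
    [0,0,-0.03,0,0,0,1],
    [0,0,-0.03,0,0,0,1],
    [0,0,-0.02,0,0,0,1],
    [0,0,0,0,0,0,1],
  ],
)

```text
t: 12.0
tool_pos: [0.5914, -0.2304, 0.0906]
orientation: [[-0.998, -0.061, 0.019], [-0.061, 0.998, -0.004], [-0.019, -0.006, -1.0]]
contact_force: [-0.7, -0.2, 0.2]
opening: 0.0853
```

>>> arm_command(
  moves=[
    [-0.003,-0.001,-0.007,0.004,0.016,0,1],
    [0,0,-0.003,0,0,0,1],
    [0,0,0,0,0,0,1],
  ],
)

```text
t: 12.25
tool_pos: [0.5887, -0.2305, 0.0816]
orientation: [[-0.998, -0.063, 0.003], [-0.063, 0.998, 0.0], [-0.003, -0.0, -1.0]]
contact_force: [0.2, -0.8, 0.9]
opening: 0.0854
```

>>> arm_command(
  moves=[
    [0,0,0,0,0,0,0],
    [0,0,0,0,0,0,0],
    [0,0,0,0,0,0,0],
    [0,0,0,0,0,0,0],
    [0,0,0,0,0,0,0],
    [0,0,0,0,0,0,0],
  ],
)

```text
t: 12.75
tool_pos: [0.5927, -0.2318, 0.0881]
orientation: [[-0.998, -0.063, 0.013], [-0.063, 0.998, -0.003], [-0.013, -0.004, -1.0]]
contact_force: [0.2, -0.6, -1.5]
opening: 0.0539
```

>>> arm_command(
  moves=[
    [0,0,0.02,0,0,0,0],
    [0,0,0.03,0,0,0,0],
    [0,0,0.03,0,0,0,0],
    [0,0,0.03,0,0,0,0],
    [0,0,0.03,0,0,0,0],
    [0,0,0.02,0,0,0,0],
    [0,0,0,0,0,0,0],
  ],
)

```text
t: 13.33
tool_pos: [0.5864, -0.2297, 0.2485]
orientation: [[-0.998, -0.062, -0.0], [-0.062, 0.998, 0.002], [0.0, 0.002, -1.0]]
contact_force: [0.6, -0.4, -1.4]
opening: 0.0539
```

>>> arm_command(
  moves=[
    [0,0.02,0.002,0,-0.002,0,0],
    [0,0.02,0.002,0,-0.002,0,0],
    [0,0.02,0.002,0,-0.002,0,0],
    [0,0.02,0.002,0,-0.002,0,0],
    [0,0.02,0.002,0,-0.002,0,0],
    [0,0.02,0.002,0,-0.002,0,0],
    [0,0.02,0.002,0,-0.002,0,0],
    [0,0.02,0.002,0,-0.002,0,0],
    [0,0.02,0.002,0,-0.002,0,0],
    [0,0.02,0.002,0,-0.002,0,0],
    [0,0.02,0.002,0,-0.002,0,0],
    [0,0.02,0.002,0,-0.002,0,0],
    [0,0.02,0.002,0,-0.002,0,0],
    [0,0.02,0.002,0,-0.002,0,0],
    [0,0.02,0.002,0,-0.002,0,0],
    [0,0.02,0.002,0,-0.002,0,0],
    [0,0.02,0.002,0,0,0,0],
    [0,0,0,0,0,0,0],
    [0,0,0,0,0,0,0],
  ],
)

```text
t: 14.92
tool_pos: [0.5729, 0.1239, 0.2487]
orientation: [[-0.998, -0.058, -0.01], [-0.058, 0.998, 0.0], [0.01, 0.001, -1.0]]
contact_force: [0.2, -0.1, -1.8]
opening: 0.0539
```

>>> arm_command(
  moves=[
    [0.011,-0.006,-0.01,0,-0.005,0,0],
    [0.0105,-0.005,-0.015,0,-0.003,0,0],
    [0,0,-0.02,0,0,0,0],
    [0,0,-0.02,0,0,0,0],
    [0,0,0,0,0,0,0],
    [0,0,0,0,0,0,0],
  ],
)

```text
t: 15.42
tool_pos: [0.5956, 0.106, 0.1741]
orientation: [[-0.999, -0.053, -0.006], [-0.053, 0.999, -0.003], [0.006, -0.003, -1.0]]
contact_force: [0.1, 0.1, -1.4]
opening: 0.0538
```

```bash
cat >> h.py <<'E'
def held(i,tag,off):
    """held can over well i: red=TCP axis at head top, green=at underside, blue=well rim"""
    s=ctrl.sense(); p=s["tool_pos"]; print(p,s["orientation"][:,2]); out=[]
    for n in("scene","side"):
        I=ctrl.read_camera(n); c=w2px(n,[p[0],p[1],p[2]-.04])[0].astype(int)-[32,50]
        A=cv2.resize(I[c[1]:c[1]+100,c[0]:c[0]+64],None,fx=6,fy=6,interpolation=cv2.INTER_CUBIC)
        for C,z,r,col in((WELL[i],.082,.038,(255,0,0)),(p,p[2]-off,.028,(0,255,0))):
            cv2.polylines(A,[np.int32((ring(n,C,z,r)-c+.5)*6)],True,col,1)
        out.append(A)
    cv2.imwrite(f"pics/{tag}.png",np.hstack(out))
E
python3 -c "
from h import *
held(1,'h1',.087)"
```

```text
[0.59557254 0.1059623  0.17405384] [-0.00595844 -0.00341939 -0.9999764 ]
```

View pics/h1.png

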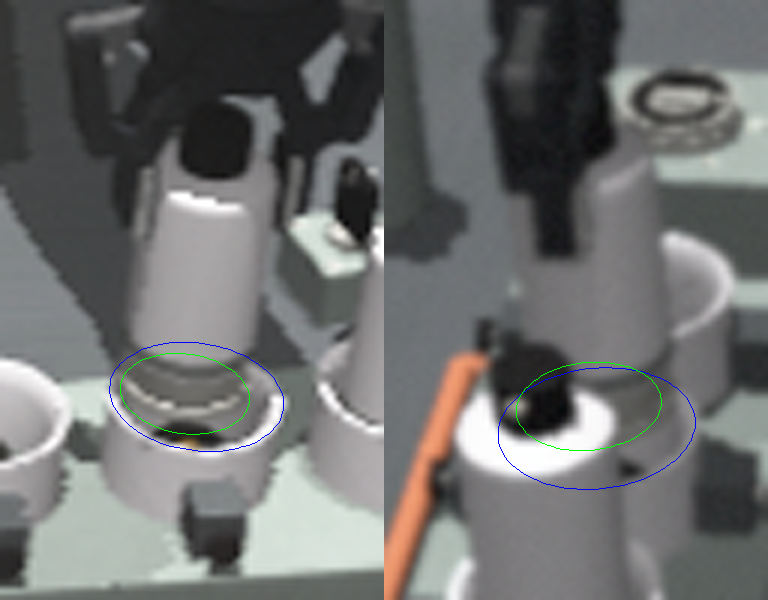

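The can over well 1 is about 6 mm short in y; x is fine. I'll correct that and lower.

>>> arm_command(
  moves=[
    [0,0.0065,0,0.003,-0.004,0,0],
    [0,0,0,0,0,0,0],
    [0,0,-0.01,0,0,0,0],
    [0,0,-0.01,0,0,0,0],
    [0,0,-0.006,0,0,0,0],
    [0,0,0,0,0,0,0],
  ],
)

```text
t: 16.02
tool_pos: [0.5984, 0.1124, 0.1566]
orientation: [[-0.999, -0.053, 0.012], [-0.053, 0.999, -0.001], [-0.012, -0.001, -1.0]]
contact_force: [-2.8, 0.3, -3.6]
opening: 0.0541
```

>>> arm_command(
  moves=[
    [-0.003,0,-0.004,0,0.01,0,0],
    [0,0,-0.006,0,0,0,0],
    [0,0,-0.006,0,0,0,0],
    [0,0,0,0,0,0,0],
  ],
)

```text
t: 16.35
tool_pos: [0.5959, 0.1129, 0.1393]
orientation: [[-0.999, -0.053, 0.004], [-0.053, 0.999, -0.0], [-0.004, -0.0, -1.0]]
contact_force: [-1.0, -1.1, 1.6]
opening: 0.0546
```

>>> arm_command(
  moves=[
    [-0.001,0,-0.005,0,0,0,0],
    [-0.001,0,-0.005,0,0,0,0],
    [-0.001,0,-0.005,0,0,0,0],
  ],
)

```text
t: 16.6
tool_pos: [0.5961, 0.113, 0.1279]
orientation: [[-0.998, -0.053, 0.013], [-0.053, 0.999, -0.0], [-0.013, -0.001, -1.0]]
contact_force: [-1.5, -0.8, 7.4]
opening: 0.0539
```

>>> arm_command(
  moves=[
    [-0.001,0,-0.005,0,0.004,0,0],
    [-0.001,0,-0.006,0,0.004,0,0],
  ],
)

```text
t: 16.77
tool_pos: [0.598, 0.1132, 0.1273]
orientation: [[-0.998, -0.053, 0.019], [-0.053, 0.999, 0.001], [-0.019, -0.0, -1.0]]
contact_force: [-11.4, -2.9, 37.3]
opening: 0.0538
```

>>> arm_command(
  moves=[
    [0,0,0.003,0,0,0,0.85],
    [0,0,0,0,0,0,0.85],
    [0,0,0,0,0,0,0.85],
    [0,0,0,0,0,0,0.85],
    [0,0,0.01,0,0,0,0.85],
    [0,0,0.03,0,0.01,0,0.85],
    [0,0,0.03,0,0.01,0,0.85],
    [0,0,0.03,0,0,0,0.85],
    [0,0,0.035,0,0,0,0.85],
    [0,0,0.02,0,0,0,1],
  ],
)

```text
t: 17.6
tool_pos: [0.5925, 0.1126, 0.2835]
orientation: [[-0.998, -0.054, -0.02], [-0.054, 0.999, -0.002], [0.02, -0.001, -1.0]]
contact_force: [1.5, 0.7, 0.1]
opening: 0.0825
```

```bash
cat >> h.py <<'E'
def lockrow(i):
    r=[]
    for n in("scene","side"):
        I=ctrl.read_camera(n).max(2); L=ring(n,WELL[i],.1845,.015); U=ring(n,WELL[i],.195,.015)
        u=int(round(L[:,0].mean())); v0=int(U[:,1].min())-8
        c=I[v0:v0+40,u-2:u+3].mean(1); v=v0+np.argmax(c<60); r.append((n,int(v),round(L[:,1].min(),1),round(U[:,1].min(),1)))
    return r
E
python3 -c "
from h import *
print(ctrl.sense()['tool_pos'],ctrl.sense()['orientation'][:,2])
for i in(2,1): print(lockrow(i))"
```

```text
[0.59245255 0.11258759 0.28346729] [-0.0195795  -0.00225018 -0.99980577]
[('scene', 209, np.float64(220.3), np.float64(216.9)), ('side', 269, np.float64(266.5), np.float64(262.4))]
[('scene', 224, np.float64(222.3), np.float64(218.8)), ('side', 243, np.float64(241.2), np.float64(237.3))]
```

>>> arm_command(
  moves=[
    [0,-0.025,0.003,0,-0.006,0,1],
    [0,-0.025,0.003,0,-0.006,0,1],
    [0,-0.025,0.003,0,-0.006,0,1],
    [0,-0.025,0.003,0,-0.006,0,1],
    [0,-0.025,0.003,0,-0.006,0,1],
    [0,-0.025,0.003,0,-0.006,0,1],
    [0,-0.025,0.003,0,-0.006,0,1],
    [0,-0.025,0.003,0,-0.006,0,1],
    [0,-0.025,0.003,0,-0.006,0,1],
    [0,-0.025,0.003,0,-0.006,0,1],
    [0,-0.025,0.003,0,-0.006,0,1],
    [0,-0.025,0.003,0,-0.006,0,1],
    [0,-0.025,0.003,0,-0.006,0,1],
    [0,-0.025,0.003,0,-0.006,0,1],
    [0,-0.025,0.003,0,-0.006,0,1],
    [0,-0.025,0.003,0,-0.006,0,1],
    [0,-0.025,0.003,0,-0.006,0,1],
    [0,-0.025,0.003,0,-0.006,0,1],
    [0,-0.025,0,0,0,0,1],
    [0,0,0,0,0,0,1],
  ],
)

```text
t: 19.47
tool_pos: [0.5702, -0.378, 0.2824]
orientation: [[-0.998, -0.061, 0.002], [-0.061, 0.998, 0.02], [-0.004, 0.02, -1.0]]
contact_force: [-0.6, 0.3, -0.3]
opening: 0.0854
```

Run:
```python
from h import *
np.set_printoptions(precision=4,suppress=True)
s=ctrl.sense(); K,T,_=cam("wrist"); im=ctrl.read_camera("wrist"); cv2.imwrite("pics/w7.png",im); np.savez("w7.npz",K=K,T=T)
print(s["tool_pos"],s["orientation"],s["qpos"]); 
p=w2px("wrist",[.556,-.422,.111],K,T)[0]; print(p)
for r in (45,60): print(shoulder(im,tuple(int(x) for x in p),r,K,T))
```

```text
[ 0.5702 -0.378   0.2824] [[-0.9981 -0.0613  0.0024]
 [-0.0612  0.9979  0.0201]
 [-0.0036  0.0199 -0.9998]] [-0.5934  0.6542  0.7751  1.7009  0.018  -0.6548]
[267.9371 199.1109]
(((263.96112060546875, 198.10206604003906), (59.75353240966797, 63.16093826293945), 123.29631805419922), array([ 0.5553, -0.4254,  0.111 ]))
(((263.96112060546875, 198.10206604003906), (59.75353240966797, 63.16093826293945), 123.29631805419922), array([ 0.5553, -0.4254,  0.111 ]))
```

View pics/w7.png

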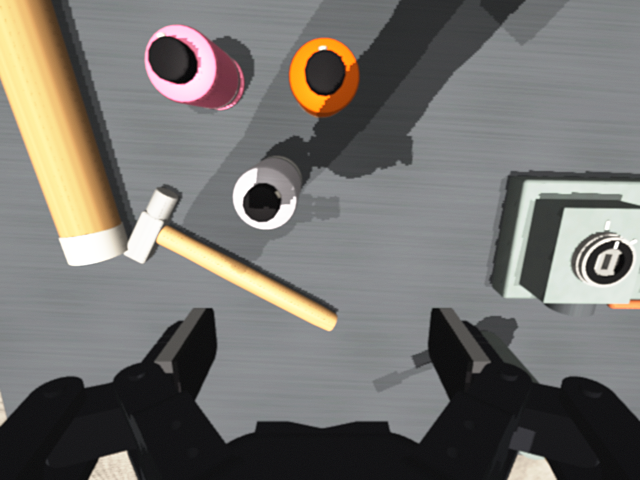

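The third aluminium can is at (264,198). The orange can at (324,75) and the pink one at (181,65) are clear of the jaws.

>>> arm_command(
  moves=[
    [-0.006,-0.016,-0.01,-0.008,0,0,1],
    [-0.006,-0.016,-0.01,-0.008,0,0,1],
    [-0.004,-0.0155,-0.01,-0.005,0,0,1],
    [0,0,0,0,0,0,1],
    [0,0,0,0,0,0,1],
  ],
)

```text
t: 19.93
tool_pos: [0.5528, -0.4204, 0.2427]
orientation: [[-0.998, -0.065, -0.008], [-0.065, 0.998, 0.011], [0.008, 0.012, -1.0]]
contact_force: [0.6, 0.7, 1.0]
opening: 0.0855
```

>>> arm_command(
  moves=[
    [0,-0.005,-0.03,-0.006,-0.004,0,1],
    [0,0,-0.03,0,0,0,1],
    [0,0,-0.03,0,0,0,1],
    [0,0,-0.03,0,0,0,1],
    [0,0,-0.03,0,0,0,1],
    [0,0,0,0,0,0,1],
    [0,0,0,0,0,0,1],
  ],
)

```text
t: 20.52
tool_pos: [0.5562, -0.4181, 0.0918]
orientation: [[-0.997, -0.073, 0.002], [-0.073, 0.997, 0.005], [-0.003, 0.004, -1.0]]
contact_force: [-0.1, -0.3, 0.7]
opening: 0.085
```

>>> arm_command(
  moves=[
    [-0.004,-0.007,-0.008,-0.004,0,0,1],
    [0,0,-0.005,0,0,0,1],
    [0,0,0,0,0,0,1],
  ],
)

```text
t: 20.77
tool_pos: [0.5548, -0.4256, 0.0828]
orientation: [[-0.997, -0.075, 0.007], [-0.075, 0.997, -0.003], [-0.007, -0.003, -1.0]]
contact_force: [0.5, 0.6, -0.3]
opening: 0.0855
```

>>> arm_command(
  moves=[
    [0,0,-0.001,0,0,0,0],
    [0,0,-0.001,0,0,0,0],
    [0,0,-0.001,0,0,0,0],
    [0,0,-0.001,0,0,0,0],
    [0,0,-0.001,0,0,0,0],
    [0,0,0,0,0,0,0],
  ],
)

```text
t: 21.27
tool_pos: [0.5576, -0.4276, 0.0849]
orientation: [[-0.997, -0.075, 0.016], [-0.075, 0.997, -0.008], [-0.015, -0.009, -1.0]]
contact_force: [-0.0, -0.7, -2.5]
opening: 0.0543
```

>>> arm_command(
  moves=[
    [0,0,0.02,0,0,0,0],
    [0,0,0.03,0,0,0,0],
    [0,0,0.03,0,0,0,0],
    [0,0,0.03,0,0,0,0],
    [0,0,0.03,0,0,0,0],
    [0,0,0.025,0,0,0,0],
    [0,0,0,0,0,0,0],
  ],
)

```text
t: 21.85
tool_pos: [0.5506, -0.4234, 0.2435]
orientation: [[-0.997, -0.074, -0.003], [-0.074, 0.997, 0.005], [0.003, 0.005, -1.0]]
contact_force: [0.9, 0.4, -0.5]
opening: 0.0539
```

>>> arm_command(
  moves=[
    [0.001,0.023,0.002,0,-0.002,0,0],
    [0.001,0.023,0.002,0,-0.002,0,0],
    [0.001,0.023,0.002,0,-0.002,0,0],
    [0.001,0.023,0.002,0,-0.002,0,0],
    [0.001,0.023,0.002,0,-0.002,0,0],
    [0.001,0.023,0.002,0,-0.002,0,0],
    [0.001,0.023,0.002,0,-0.002,0,0],
    [0.001,0.023,0.002,0,-0.002,0,0],
    [0.001,0.023,0.002,0,-0.002,0,0],
    [0.001,0.023,0.002,0,-0.002,0,0],
    [0.001,0.023,0.002,0,-0.002,0,0],
    [0.001,0.023,0.002,0,-0.002,0,0],
    [0.001,0.023,0.002,0,-0.002,0,0],
    [0.001,0.023,0.002,0,-0.002,0,0],
    [0.001,0.023,0.002,0,-0.002,0,0],
    [0.001,0.023,0.002,0,-0.002,0,0],
    [0.001,0.023,0.002,0,-0.002,0,0],
    [0.001,0.023,0,0,0,0,0],
    [0,0,0,0,0,0,0],
    [0,0,0,0,0,0,0],
  ],
)

```text
t: 23.52
tool_pos: [0.5498, 0.0094, 0.2272]
orientation: [[-0.997, -0.068, -0.026], [-0.068, 0.998, 0.017], [0.025, 0.019, -1.0]]
contact_force: [-0.8, -1.0, -2.8]
opening: 0.0543
```

>>> arm_command(
  moves=[
    [0.0165,0.003,0,-0.006,-0.009,0,0],
    [0.0165,0.003,0,-0.006,-0.009,0,0],
    [0.0155,0.002,-0.005,-0.005,-0.006,0,0],
    [0,0,-0.01,0,0,0,0],
    [0,0,0,0,0,0,0],
    [0,0,0,0,0,0,0],
  ],
)

```text
t: 24.02
tool_pos: [0.5961, 0.0139, 0.2021]
orientation: [[-0.998, -0.065, -0.015], [-0.065, 0.998, -0.003], [0.015, -0.002, -1.0]]
contact_force: [0.4, -0.2, -2.3]
opening: 0.054
```

>>> arm_command(
  moves=[
    [0.001,0.0035,-0.01,0.003,-0.01,0,0],
    [0,0,-0.01,0,0,0,0],
    [0,0,-0.005,0,0,0,0],
    [0,0,0,0,0,0,0],
    [0,0,0,0,0,0,0],
  ],
)

```text
t: 24.43
tool_pos: [0.5946, 0.0142, 0.1742]
orientation: [[-0.998, -0.061, -0.01], [-0.061, 0.998, -0.001], [0.01, -0.001, -1.0]]
contact_force: [0.3, -0.9, -2.9]
opening: 0.054
```

```bash
python3 -c "
from h import *
held(0,'h0',.0845)"
```

```text
[0.59463403 0.01424403 0.17419833] [-0.00963475 -0.00118713 -0.99995288]
```

View pics/h0.png

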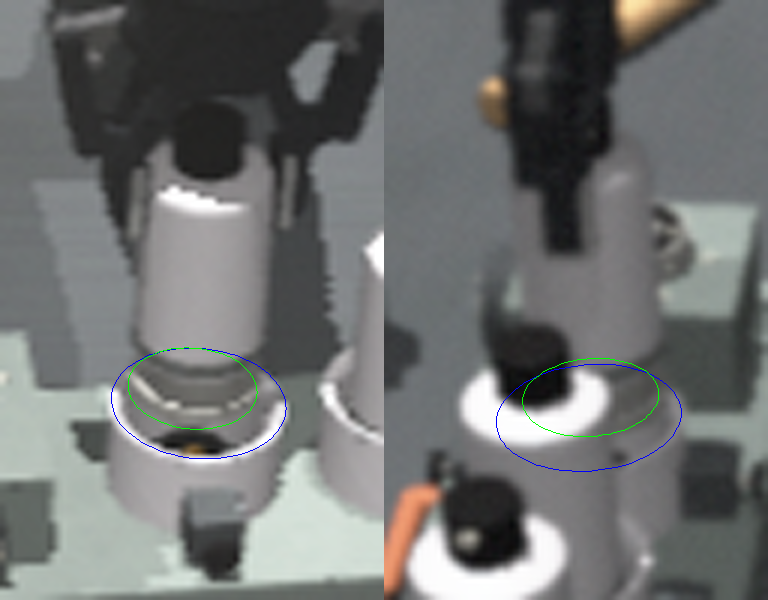

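The can is nearly over well 0. I'll shift +3 mm in x and y, then lower and press.

>>> arm_command(
  moves=[
    [0.002,0.003,0,0.001,-0.006,0,0],
    [0,0,0,0,0,0,0],
    [0,0,-0.01,0,0,0,0],
    [0,0,-0.01,0,0,0,0],
    [0,0,-0.005,0,0,0,0],
    [0,0,0,0,0,0,0],
  ],
)

```text
t: 25.03
tool_pos: [0.5989, 0.0164, 0.1519]
orientation: [[-0.998, -0.061, 0.005], [-0.061, 0.998, -0.003], [-0.005, -0.003, -1.0]]
contact_force: [0.3, -0.3, -3.5]
opening: 0.0539
```

>>> arm_command(
  moves=[
    [-0.001,0.001,-0.006,0.002,0.004,0,0],
    [0,0,-0.006,0,0,0,0],
    [0,0,-0.004,0,0,0,0],
    [0,0,0,0,0,0,0],
  ],
)

```text
t: 25.37
tool_pos: [0.5989, 0.0167, 0.1356]
orientation: [[-0.998, -0.06, 0.004], [-0.06, 0.998, -0.002], [-0.004, -0.003, -1.0]]
contact_force: [-1.0, -0.9, -0.5]
opening: 0.0542
```

>>> arm_command(
  moves=[
    [-0.001,0,-0.005,0,0,0,0],
    [-0.001,0,-0.005,0,0.002,0,0],
    [-0.001,0,-0.005,0,0.002,0,0],
  ],
)

```text
t: 25.62
tool_pos: [0.5997, 0.0168, 0.1263]
orientation: [[-0.998, -0.06, 0.011], [-0.06, 0.998, -0.002], [-0.011, -0.003, -1.0]]
contact_force: [-6.6, -0.7, 31.8]
opening: 0.0542
```

>>> arm_command(
  moves=[
    [-0.001,0,-0.006,0,0.004,0,0],
    [-0.001,0,-0.006,0,0.004,0,0],
  ],
)

```text
t: 25.78
tool_pos: [0.6005, 0.0169, 0.1264]
orientation: [[-0.998, -0.061, 0.017], [-0.061, 0.998, -0.003], [-0.016, -0.004, -1.0]]
contact_force: [-12.6, -2.6, 28.3]
opening: 0.0541
```

Pressed to the stop. I'll release, rise and check all three, then head for the key at about (0.41,0.23).

>>> arm_command(
  moves=[
    [0,0,0.003,0,0,0,0.85],
    [0,0,0,0,0,0,0.85],
    [0,0,0,0,0,0,0.85],
    [0,0,0,0,0,0,0.85],
    [0,0,0.01,0,0,0,0.85],
    [0,0,0.03,0,0.005,0,0.85],
    [0,0,0.03,0,0.005,0,0.85],
    [0,0,0.03,0,0,0,0.85],
    [0,0,0.035,0,0,0,0.85],
    [-0.02,0,0.02,0,0,0,1],
    [-0.03,0.02,0,0,0,0,1],
    [-0.03,0.02,0,0,0,0,1],
    [-0.03,0.02,0,0,0,0,1],
    [-0.03,0.02,0,0,0,0,1],
    [-0.03,0.02,0,0,0,0,1],
    [-0.02,0.03,0,0,0,0,1],
    [0,0.03,0,0,0,0,1],
    [0,0.02,0,0,0,0,1],
    [0,0,0,0,0,0,1],
    [0,0,0,0,0,0,1],
  ],
)

```text
t: 27.45
tool_pos: [0.4, 0.2043, 0.2903]
orientation: [[-0.998, -0.059, 0.002], [-0.059, 0.998, 0.005], [-0.002, 0.005, -1.0]]
contact_force: [0.1, -0.3, -0.5]
opening: 0.0857
```

```bash
python3 -c "
from h import *
np.set_printoptions(precision=4,suppress=True)
s=ctrl.sense(); print(s['tool_pos'],s['orientation'],s['t'])
for i in(2,1,0): print(lockrow(i))"
```

```text
[0.4    0.2043 0.2903] [[-0.9982 -0.0592  0.0018]
 [-0.0592  0.9982  0.0054]
 [-0.0021  0.0052 -1.    ]] 27.45
[('scene', 209, np.float64(220.3), np.float64(216.9)), ('side', 269, np.float64(266.5), np.float64(262.4))]
[('scene', 225, np.float64(222.3), np.float64(218.8)), ('side', 244, np.float64(241.2), np.float64(237.3))]
[('scene', 227, np.float64(224.2), np.float64(220.7)), ('side', 222, np.float64(219.2), np.float64(215.4))]
```

>>> arm_command(
  moves=[
    [-0.003,0.007,-0.03,0,0,0,1],
    [-0.003,0.007,-0.03,0,0,0,1],
    [-0.003,0.007,-0.03,0,0,0,1],
    [0,0,0,0,0,0,1],
    [0,0,0,0,0,0,1],
  ],
)

```text
t: 28.17
tool_pos: [0.3942, 0.2207, 0.1996]
orientation: [[-0.999, -0.046, 0.007], [-0.046, 0.999, 0.007], [-0.008, 0.007, -1.0]]
contact_force: [0.4, 0.2, 0.6]
opening: 0.0857
```

Run:
```python
from h import *
np.set_printoptions(precision=4,suppress=True)
s=ctrl.sense(); K,T,_=cam("wrist"); im=ctrl.read_camera("wrist"); cv2.imwrite("pics/w8.png",im); np.savez("w8.npz",K=K,T=T)
print(s["tool_pos"],s["orientation"],s["qpos"])
c=w2px("wrist",[.411,.23,.05],K,T)[0].astype(int)-[40,40]; print(c)
A=cv2.resize(im[c[1]:c[1]+80,c[0]:c[0]+80],(400,400),interpolation=cv2.INTER_CUBIC)
b=cv2.imread("pics/w7.png"); B=cv2.resize(b[222:302,540:620+20][:, :80],(400,400),interpolation=cv2.INTER_CUBIC) if 0 else cv2.resize(b[220:300,560:640],(400,400),interpolation=cv2.INTER_CUBIC)
cv2.imwrite("pics/k1.png",np.hstack([A,B]))
```

```text
[0.3942 0.2207 0.1996] [[-0.9989 -0.0462  0.0075]
 [-0.0461  0.9989  0.0071]
 [-0.0078  0.0068 -0.9999]] [ 0.5086  0.1552 -0.1863  1.2193  0.0026  0.4625]
[290 203]
```

View pics/k1.png

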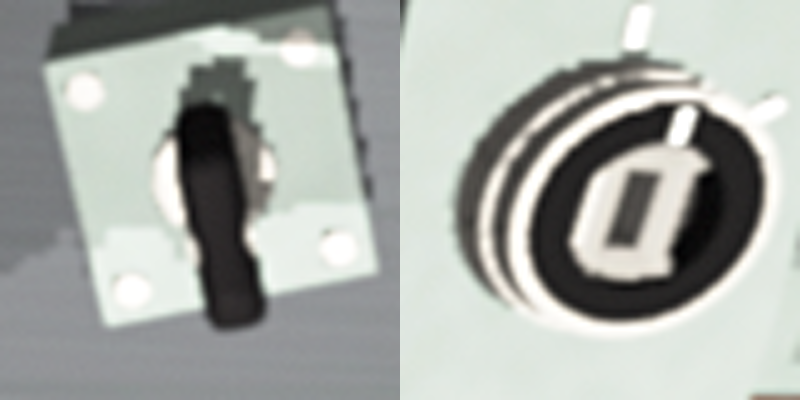

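Run:
```python
from h import *
np.set_printoptions(precision=4,suppress=True)
d=np.load("w8.npz"); f=lambda x,y:(290+x/5,203+y/5)
W=px2w("wrist",[f(85,90),f(300,47),f(338,247),f(131,291)],.032,d["K"],d["T"])
c=W.mean(0); a=(W[1]-W[0]+W[2]-W[3]); print("block",c[:2],"yaw",np.arctan2(-a[0],a[1]))
print("collar",px2w("wrist",[f(215,172)],.038,d["K"],d["T"]))
e=px2w("wrist",[f(203,112),f(238,318)],.072,d["K"],d["T"]); print("bow ends",e, np.arctan2(*(e[1]-e[0])[[1,0]]))
for nm,g,ce,ti,off,sl in (("w7",lambda x,y:(560+(x-400)/5,220+y/5),(647,207),(683,125),(637,30),[(640,172),(625,245)]),("w1",lambda x,y:(118+x/5.5,280+y/5.5),(188,207),(172,140),(186,45),[(188,180),(195,240)])):
    d=np.load(nm+".npz"); P=lambda q,z:px2w("wrist",[g(*q)],z,d["K"],d["T"])[0]
    C=P(ce,.102); t=P(ti,.102)-C; o=P(off,.088)-C; s=P(sl[1],.09)-P(sl[0],.09)
    an=lambda v:np.arctan2(v[1],v[0]); print(nm,"C",C,"tick",an(t)%6.283-3.1416,"off",an(o)%6.283-3.1416,"slot",an(s))
st=np.array([-.0041,.0951]); print("from wells",np.array(WELL).mean(0)-np.array(st)/np.linalg.norm(st)*(.065+.1925), "stand yaw",np.arctan2(.0118,.2853))
```

```text
block [0.4112 0.2324] yaw 0.2559611642084711
collar [[0.4096 0.2324 0.038 ]]
bow ends [[0.3897 0.2282 0.072 ]
 [0.4232 0.2355 0.072 ]] 0.21491300210713857
w7 C [ 0.5998 -0.096   0.102 ] tick -0.11539550890306405 off 0.01500703599852038 slot 0.10344775480413944
w1 C [ 0.5986 -0.096   0.102 ] tick 0.08476821949413882 off 0.09160616941900157 slot -0.024557703734173163
from wells [ 0.6005 -0.0971] stand yaw 0.04133641202840571
```

Block at (0.411,0.232), yaw about 0.25, with the key standing in it. Switch axis at (0.5995,-0.0965), slot yaw about 0. I'll align over the key.

>>> arm_command(
  moves=[
    [0.005,0.004,-0.02,-0.003,0.003,0.07,0.6],
    [0.005,0.004,-0.02,-0.003,0.003,0.07,0.6],
    [0.005,0.0037,-0.02,0,0,0.06,0.6],
    [0,0,-0.02,0,0,0,0.6],
    [0,0,0,0,0,0,0.6],
    [0,0,0,0,0,0,0.6],
  ],
)

```text
t: 28.72
tool_pos: [0.4198, 0.2338, 0.1301]
orientation: [[-0.969, -0.248, 0.019], [-0.248, 0.969, 0.012], [-0.021, 0.007, -1.0]]
contact_force: [0.5, 0.7, 0.2]
opening: 0.0511
```

>>> arm_command(
  moves=[
    [-0.008,-0.001,-0.01,-0.01,0.016,0,0.6],
    [0,0,-0.015,0,0,0,0.6],
    [0,0,-0.015,0,0,0,0.6],
    [0,0,-0.015,0,0,0,0.6],
    [0,0,0,0,0,0,0.6],
    [0,0,0,0,0,0,0.6],
  ],
)

```text
t: 29.22
tool_pos: [0.4168, 0.235, 0.083]
orientation: [[-0.97, -0.245, 0.014], [-0.244, 0.97, 0.008], [-0.016, 0.004, -1.0]]
contact_force: [1.0, -0.7, 0.0]
opening: 0.051
```

>>> arm_command(
  moves=[
    [-0.006,-0.003,-0.01,-0.007,0.013,0,0.5],
    [-0.001,0,-0.015,0,0.002,0,0.5],
    [-0.001,0,-0.013,0,0.002,0,0.5],
    [0,0,-0.005,0,0,0,0.5],
    [0,0,0,0,0,0,0.5],
  ],
)

```text
t: 29.63
tool_pos: [0.4108, 0.2334, 0.0433]
orientation: [[-0.97, -0.244, 0.002], [-0.244, 0.97, 0.004], [-0.003, 0.004, -1.0]]
contact_force: [-0.9, 0.7, -0.0]
opening: 0.0423
```

>>> arm_command(
  moves=[
    [-0.0005,-0.0005,-0.001,0,0.001,0,0],
    [-0.0005,0,-0.001,0,0.001,0,0],
    [-0.0005,0,-0.001,0,0.001,0,0],
    [-0.0005,0,-0.001,0,0.001,0,0],
    [-0.0005,0,-0.001,0,0.001,0,0],
    [0,0,0,0,0,0,0],
  ],
  grip_force=60,
)

```text
t: 30.13
tool_pos: [0.4104, 0.2328, 0.0425]
orientation: [[-0.97, -0.244, 0.002], [-0.244, 0.97, 0.004], [-0.003, 0.003, -1.0]]
contact_force: [-0.2, -0.3, -0.9]
opening: 0.0091
```

>>> arm_command(
  moves=[
    [0,0,0.015,0,0,0,0],
    [0,0,0.02,0,0,0,0],
    [0,0,0.03,0,0,0,0],
    [0,0,0.03,0,0,0,0],
    [0,0,0.03,0,0,0,0],
    [0,0,0.025,0,0,0,0],
    [0,0,0,0,0,0,0],
  ],
)

```text
t: 30.72
tool_pos: [0.4082, 0.2323, 0.1981]
orientation: [[-0.97, -0.243, -0.001], [-0.243, 0.97, 0.005], [-0.001, 0.005, -1.0]]
contact_force: [1.0, 1.1, 0.7]
opening: 0.0095
```

>>> arm_command(
  moves=[
    [0,-0.022,0.002,0,0,-0.016,0],
    [0,-0.022,0.002,0,0,-0.016,0],
    [0,-0.022,0.002,0,0,-0.016,0],
    [0,-0.022,0.002,0,0,-0.016,0],
    [0,-0.022,0.002,0,0,-0.016,0],
    [0,-0.022,0.002,0,0,-0.016,0],
    [0,-0.022,0.002,0,0,-0.016,0],
    [0,-0.022,0.002,0,0,-0.016,0],
    [0,-0.022,0.002,0,0,-0.016,0],
    [0,-0.022,0.002,0,0,-0.016,0],
    [0,-0.022,0.002,0,0,-0.016,0],
    [0,-0.022,0.002,0,0,-0.016,0],
    [0,-0.022,0.002,0,0,-0.016,0],
    [0,-0.022,0.002,0,0,-0.016,0],
    [0,-0.022,0.002,0,0,0,0],
    [0,0,0,0,0,0,0],
    [0,0,0,0,0,0,0],
  ],
)

```text
t: 32.13
tool_pos: [0.4041, -0.109, 0.2233]
orientation: [[-1.0, -0.015, 0.001], [-0.015, 1.0, 0.013], [-0.001, 0.013, -1.0]]
contact_force: [-1.2, -0.3, -0.3]
opening: 0.0091
```

>>> arm_command(
  moves=[
    [0.021,0.001,0,-0.003,0,0,0],
    [0.021,0.001,0,-0.003,0,0,0],
    [0.021,0.001,0,-0.003,0,0,0],
    [0.021,0.001,0,-0.003,0,0,0],
    [0.021,0.001,0,0,0,0,0],
    [0.021,0.001,0,0,0,0,0],
    [0.021,0.001,0,0,0,0,0],
    [0.021,0.001,0,0,0,0,0],
    [0.021,0.001,0,0,0,0,0],
    [0,0,0,0,0,0,0],
    [0,0,0,0,0,0,0],
  ],
)

```text
t: 33.05
tool_pos: [0.5977, -0.0873, 0.215]
orientation: [[-1.0, -0.024, -0.01], [-0.024, 1.0, 0.007], [0.01, 0.007, -1.0]]
contact_force: [-0.0, 0.7, -1.5]
opening: 0.0095
```

>>> arm_command(
  moves=[
    [0.001,-0.005,-0.015,-0.004,-0.006,-0.012,0],
    [0,-0.004,-0.015,-0.002,-0.003,0,0],
    [0,0,-0.015,0,0,0,0],
    [0,0,0,0,0,0,0],
    [0,0,0,0,0,0,0],
  ],
)

```text
t: 33.47
tool_pos: [0.5956, -0.0923, 0.1675]
orientation: [[-1.0, -0.016, -0.004], [-0.016, 1.0, 0.002], [0.004, 0.002, -1.0]]
contact_force: [-0.0, -0.5, -0.9]
opening: 0.0091
```

Run:
```python
from h import *
np.set_printoptions(precision=4,suppress=True)
s=ctrl.sense(); p=s["tool_pos"]; print(p,s["orientation"]); out=[]
for n in("scene","side"):
    I=ctrl.read_camera(n); c=w2px(n,[p[0],p[1],.115])[0].astype(int)-[25,36]
    A=cv2.resize(I[c[1]:c[1]+75,c[0]:c[0]+50],None,fx=8,fy=8,interpolation=cv2.INTER_CUBIC)
    for C,z,r,col in(((.5995,-.0965),.102,.011,(255,0,0)),(p,p[2]-.0105,.011,(0,255,0)),(p,p[2]-.0345,.002,(0,0,255))):
        cv2.polylines(A,[np.int32((ring(n,C,z,r)-c+.5)*8)],True,col,1)
    out.append(A)
cv2.imwrite("pics/k2.png",np.hstack(out))
```

```text
[ 0.5956 -0.0923  0.1675] [[-0.9999 -0.0163 -0.0039]
 [-0.0163  0.9999  0.0023]
 [ 0.0039  0.0024 -1.    ]]
```

View pics/k2.png

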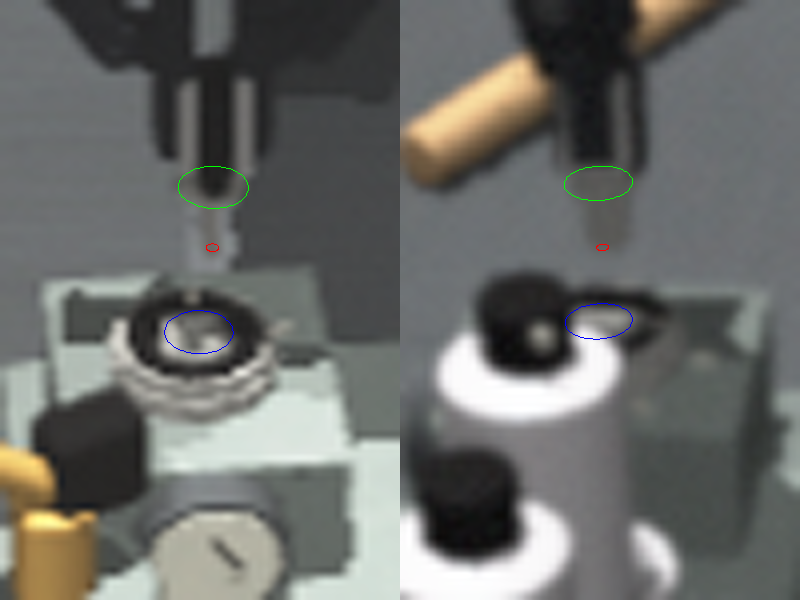

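The key hangs straight. In scene coordinates the rotor centre is at crop (198,331), on my predicted ring. I need +4 mm in x and -4 mm in y. That was picture 16, so the rest goes by numbers.

>>> arm_command(
  moves=[
    [0.003,-0.004,-0.008,-0.002,-0.003,-0.004,0],
    [0,0,-0.006,0,0,0,0],
    [0,0,-0.004,0,0,0,0],
    [0,0,0,0,0,0,0],
    [0,0,0,0,0,0,0],
  ],
)

```text
t: 33.98
tool_pos: [0.6009, -0.0969, 0.1518]
orientation: [[-1.0, -0.012, 0.006], [-0.012, 1.0, -0.001], [-0.006, -0.001, -1.0]]
contact_force: [0.5, -0.8, -0.5]
opening: 0.0093
```

>>> arm_command(
  moves=[
    [-0.002,0.0005,-0.005,0,0.005,0,0],
    [0,0,-0.005,0,0.001,0,0],
    [0,0,-0.005,0,0.001,0,0],
    [0,0,-0.003,0,0,0,0],
    [0,0,0,0,0,0,0],
  ],
)

```text
t: 34.4
tool_pos: [0.5988, -0.0964, 0.1323]
orientation: [[-1.0, -0.012, -0.001], [-0.012, 1.0, -0.001], [0.001, -0.001, -1.0]]
contact_force: [-0.7, -0.3, -1.4]
opening: 0.0092
```

>>> arm_command(
  moves=[
    [0,0,-0.004,0,0,0,0],
    [0,0,-0.004,0,0,0,0],
    [0,0,-0.004,0,0,0,0],
  ],
)

```text
t: 34.65
tool_pos: [0.5996, -0.0967, 0.1201]
orientation: [[-1.0, -0.012, 0.001], [-0.012, 1.0, -0.002], [-0.001, -0.002, -1.0]]
contact_force: [0.9, 0.2, -1.2]
opening: 0.0096
```

>>> arm_command(
  moves=[
    [0,0,-0.004,0,0,0,0],
    [0,0,-0.004,0,0,0,0],
  ],
)

```text
t: 34.82
tool_pos: [0.5996, -0.0967, 0.1114]
orientation: [[-1.0, -0.012, 0.001], [-0.012, 1.0, -0.002], [-0.001, -0.002, -1.0]]
contact_force: [-2.8, 0.1, 26.0]
opening: 0.0093
```

The key is home with 26 N of stop force. I'll turn clockwise.

>>> arm_command(
  moves=[
    [0,0,0,0,0,-0.09,0],
    [0,0,-0.0005,0,0,-0.09,0],
    [0,0,-0.0005,0,0,-0.09,0],
    [0,0,-0.0005,0,0,-0.09,0],
    [0,0,-0.0005,0,0,-0.09,0],
    [0,0,-0.0005,0,0,-0.09,0],
  ],
)

```text
t: 35.32
tool_pos: [0.6002, -0.0972, 0.1118]
orientation: [[-0.852, 0.524, 0.003], [0.524, 0.852, -0.004], [-0.005, -0.002, -1.0]]
contact_force: [-0.6, 0.7, 2.4]
opening: 0.0091
```

>>> arm_command(
  moves=[
    [0,0,-0.0005,0,0,-0.09,0],
    [0,0,-0.0005,0,0,-0.09,0],
    [0,0,-0.0005,0,0,-0.09,0],
    [0,0,-0.0005,0,0,-0.09,0],
    [0,0,-0.0005,0,0,-0.07,0],
    [0,0,-0.0005,0,0,-0.06,0],
  ],
)

```text
t: 35.82
tool_pos: [0.6004, -0.097, 0.1118]
orientation: [[-0.483, 0.876, 0.004], [0.876, 0.483, -0.006], [-0.007, 0.0, -1.0]]
contact_force: [-2.1, 0.6, 3.1]
opening: 0.0093
```

```bash
python3 -c "
from h import *
s=ctrl.sense(); o=s['orientation']; print(s['tool_pos'],np.arctan2(-o[0,1],o[1,1]),s['moment'],s['contact_force'])"
```

```text
[ 0.60043087 -0.09702392  0.11178732] -1.0669731297864546 [0.01645294 0.29340145 0.10841618] [-2.06915782  0.64055364  3.05235359]
```

>>> arm_command(
  moves=[
    [0,0,-0.0005,0,0,-0.06,0],
    [0,0,-0.0005,0,0,-0.06,0],
    [0,0,-0.0005,0,0,-0.06,0],
  ],
)

```text
t: 36.07
tool_pos: [0.6005, -0.097, 0.1118]
orientation: [[-0.31, 0.951, 0.004], [0.951, 0.31, -0.007], [-0.008, 0.002, -1.0]]
contact_force: [-1.8, -0.5, 2.9]
opening: 0.0091
```

```bash
python3 -c "
from h import *
s=ctrl.sense(); o=s['orientation']; print(s['tool_pos'],np.arctan2(-o[0,1],o[1,1]),s['moment'],s['contact_force'])"
```

```text
[ 0.60048505 -0.09698725  0.11179221] -1.255207186934409 [-0.0204828   0.31283468  0.43347882] [-1.81169386 -0.4562018   2.91561315]
```

Moment jumped from 0.11 to 0.43 N m, so it's at the stop. I'll hold for over three seconds.

>>> arm_command(
  moves=[
    [0,0,-0.0004,0,0,-0.004,0],
    [0,0,-0.0004,0,0,-0.004,0],
    [0,0,-0.0004,0,0,-0.004,0],
    [0,0,-0.0004,0,0,-0.004,0],
    [0,0,-0.0004,0,0,-0.004,0],
    [0,0,-0.0004,0,0,-0.004,0],
    [0,0,-0.0004,0,0,-0.004,0],
    [0,0,-0.0004,0,0,-0.004,0],
    [0,0,-0.0004,0,0,-0.004,0],
    [0,0,-0.0004,0,0,-0.004,0],
    [0,0,-0.0004,0,0,-0.004,0],
    [0,0,-0.0004,0,0,-0.004,0],
    [0,0,-0.0004,0,0,-0.004,0],
    [0,0,-0.0004,0,0,-0.004,0],
    [0,0,-0.0004,0,0,-0.004,0],
    [0,0,-0.0004,0,0,-0.004,0],
    [0,0,-0.0004,0,0,-0.004,0],
    [0,0,-0.0004,0,0,-0.004,0],
    [0,0,-0.0004,0,0,-0.004,0],
    [0,0,-0.0004,0,0,-0.004,0],
  ],
)

```text
t: 37.73
tool_pos: [0.6005, -0.0971, 0.1117]
orientation: [[-0.249, 0.968, 0.01], [0.968, 0.249, -0.011], [-0.013, 0.007, -1.0]]
contact_force: [-1.5, 0.5, 6.0]
opening: 0.0089
```

```bash
python3 -c "
from h import *
s=ctrl.sense(); o=s['orientation']; print(s['tool_pos'],np.arctan2(-o[0,1],o[1,1]),s['moment'],s['contact_force'],o[:,2])"
```

```text
[ 0.60054757 -0.09707322  0.11174698] -1.3187515782741484 [-0.05278639  0.53727576  0.61864827] [-1.48752269  0.48771457  5.95309913] [ 0.00954216 -0.01098961 -0.99989408]
```

>>> arm_command(
  moves=[
    [0,0,-0.0003,0,0,0,0],
    [0,0,-0.0003,0,0,0,0],
    [0,0,-0.0003,0,0,0,0],
    [0,0,-0.0003,0,0,0,0],
    [0,0,-0.0003,0,0,0,0],
    [0,0,-0.0003,0,0,0,0],
    [0,0,-0.0003,0,0,0,0],
    [0,0,-0.0003,0,0,0,0],
    [0,0,-0.0003,0,0,0,0],
    [0,0,-0.0003,0,0,0,0],
    [0,0,-0.0003,0,0,0,0],
    [0,0,-0.0003,0,0,0,0],
    [0,0,-0.0003,0,0,0,0],
    [0,0,-0.0003,0,0,0,0],
    [0,0,-0.0003,0,0,0,0],
    [0,0,-0.0003,0,0,0,0],
    [0,0,-0.0003,0,0,0,0],
    [0,0,-0.0003,0,0,0,0],
    [0,0,-0.0003,0,0,0,0],
    [0,0,-0.0003,0,0,0,0],
  ],
)

```text
t: 39.4
tool_pos: [0.6005, -0.097, 0.1117]
orientation: [[-0.265, 0.964, 0.013], [0.964, 0.265, -0.013], [-0.016, 0.01, -1.0]]
contact_force: [-2.0, -0.3, 6.4]
opening: 0.0094
```

>>> arm_command(
  moves=[
    [0,0,-0.0003,0,0,0,0],
    [0,0,-0.0003,0,0,0,0],
    [0,0,-0.0003,0,0,0,0],
    [0,0,-0.0003,0,0,0,0],
    [0,0,-0.0003,0,0,0,0],
    [0,0,-0.0003,0,0,0,0],
    [0,0,-0.0003,0,0,0,0],
    [0,0,-0.0003,0,0,0,0],
    [0,0,-0.0003,0,0,0,0],
    [0,0,-0.0003,0,0,0,0],
  ],
)

```text
t: 40.23
tool_pos: [0.6004, -0.097, 0.1117]
orientation: [[-0.27, 0.963, 0.015], [0.963, 0.27, -0.013], [-0.017, 0.011, -1.0]]
contact_force: [-2.7, -0.4, 4.8]
opening: 0.0093
```

```bash
python3 -c "
from h import *
s=ctrl.sense(); o=s['orientation']; print(s['tool_pos'],np.arctan2(-o[0,1],o[1,1]),s['moment'],s['contact_force'],o[:,2])"
```

```text
[ 0.60041716 -0.09701794  0.11172168] -1.2973804705971208 [0.02107241 0.57383397 0.46674529] [-2.66072203 -0.42369618  4.75708702] [ 0.01542509 -0.01346703 -0.99979033]
```

On for about four seconds. I'll turn back until the off stop.

>>> arm_command(
  moves=[
    [0,0,-0.0004,0.006,0.006,0.09,0],
    [0,0,-0.0004,0.006,0.006,0.09,0],
    [0,0,-0.0004,0,0,0.09,0],
    [0,0,-0.0004,0,0,0.09,0],
    [0,0,-0.0004,0,0,0.09,0],
    [0,0,-0.0004,0,0,0.09,0],
    [0,0,-0.0004,0,0,0.09,0],
    [0,0,-0.0004,0,0,0.09,0],
    [0,0,-0.0004,0,0,0.09,0],
    [0,0,-0.0004,0,0,0.09,0],
    [0,0,-0.0004,0,0,0.09,0],
    [0,0,-0.0004,0,0,0.09,0],
    [0,0,-0.0004,0,0,0.09,0],
    [0,0,-0.0004,0,0,0.09,0],
  ],
)

```text
t: 41.4
tool_pos: [0.6011, -0.0979, 0.1117]
orientation: [[-1.0, -0.009, 0.005], [-0.009, 1.0, 0.009], [-0.005, 0.009, -1.0]]
contact_force: [-1.2, -0.1, 5.4]
opening: 0.0094
```

```bash
python3 -c "
from h import *
s=ctrl.sense(); o=s['orientation']; print(s['tool_pos'],np.arctan2(-o[0,1],o[1,1]),s['moment'],s['contact_force'],o[:,2])"
```

```text
[ 0.60107846 -0.0978804   0.1116663 ] 0.009196636815620118 [ 0.02875049  0.56433021 -0.05854943] [-1.24130307 -0.07244346  5.39459415] [ 0.00512249  0.00919345 -0.99994462]
```

>>> arm_command(
  moves=[
    [0,0,-0.0004,-0.003,0,0.05,0],
    [0,0,-0.0004,-0.003,0,0.05,0],
    [0,0,-0.0004,0,0,0.05,0],
  ],
)

```text
t: 41.65
tool_pos: [0.6011, -0.0977, 0.1117]
orientation: [[-0.986, -0.165, 0.005], [-0.165, 0.986, 0.005], [-0.006, 0.004, -1.0]]
contact_force: [-3.2, 0.5, 6.2]
opening: 0.0093
```

```bash
python3 -c "
from h import *
s=ctrl.sense(); o=s['orientation']; print(s['tool_pos'],np.arctan2(-o[0,1],o[1,1]),s['moment'],s['contact_force'],o[:,2])"
```

```text
[ 0.60107664 -0.09772486  0.11167811] 0.16537502279066557 [-0.00340009  0.57298632 -0.08703537] [-3.24250614  0.49749565  6.21887718] [ 0.005093    0.00482129 -0.99997541]
```

>>> arm_command(
  moves=[
    [0,0,-0.0004,0,0,0.05,0],
    [0,0,-0.0004,0,0,0.04,0],
  ],
)

```text
t: 41.82
tool_pos: [0.601, -0.0977, 0.1117]
orientation: [[-0.967, -0.255, 0.005], [-0.255, 0.967, 0.006], [-0.006, 0.004, -1.0]]
contact_force: [-3.1, -0.2, 6.0]
opening: 0.0088
```

```bash
python3 -c "
from h import *
s=ctrl.sense(); o=s['orientation']; print(s['tool_pos'],np.arctan2(-o[0,1],o[1,1]),s['moment'],s['contact_force'],o[:,2])"
```

```text
[ 0.60103476 -0.09773384  0.11168782] 0.2579224210338977 [ 0.00341457  0.61403352 -0.24867838] [-3.0776163  -0.18895144  5.96911792] [ 0.00514331  0.00551866 -0.99997154]
```

The off stop is reached, with the moment at -0.25 N m. I'll ease off the torque and lift the key out.

>>> arm_command(
  moves=[
    [0,0,0,0,0,-0.06,0],
    [0,0,0.002,0,0.003,-0.05,0],
    [0,0,0.008,0,0,0,0],
    [0,0,0.01,0,0,0,0],
    [0,0,0.01,0,0,0,0],
    [0,0,0.015,0,0,0,0],
    [0,0,0.02,0,0,0,0],
    [0,0,0.02,0,0,0,0],
    [0,0,0.015,0,0,0,0],
    [0,0,0,0,0,0,0],
  ],
)

```text
t: 42.65
tool_pos: [0.6, -0.0973, 0.2163]
orientation: [[-0.989, -0.146, 0.0], [-0.146, 0.989, 0.008], [-0.001, 0.007, -1.0]]
contact_force: [0.0, -1.0, -0.4]
opening: 0.009
```

>>> arm_command(
  moves=[
    [-0.021,0,0,0,0,0,0],
    [-0.021,0,0,0,0,0,0],
    [-0.021,0,0,0,0,0,0],
    [-0.021,0,0,0,0,0,0],
    [-0.021,0,0,0,0,0,0],
    [-0.021,0,0,0,0,0,0],
    [-0.021,0,0,0,0,0,0],
    [-0.021,0,0,0,0,0,0],
    [-0.021,0,0,0,0,0,0],
    [0,0,0,0,0,0,0],
  ],
)

```text
t: 43.48
tool_pos: [0.403, -0.096, 0.2137]
orientation: [[-0.988, -0.152, 0.002], [-0.152, 0.988, 0.008], [-0.004, 0.008, -1.0]]
contact_force: [-0.9, 0.4, -0.8]
opening: 0.009
```

```bash
python3 -c "
from h import *
s=ctrl.sense(); o=s['orientation']; print(s['tool_pos'],np.arctan2(-o[0,1],o[1,1]),s['moment'],s['contact_force'],o[:,2])
for i in(2,1,0): print(lockrow(i))"
```

```text
[ 0.40302566 -0.09603678  0.21371062] 0.15291698785185215 [-0.02727697  0.05894032  0.01854656] [-0.85065066  0.37631035 -0.8467372 ] [ 0.00245642  0.00837143 -0.99996194]
[('scene', 209, np.float64(220.3), np.float64(216.9)), ('side', 269, np.float64(266.5), np.float64(262.4))]
[('scene', 225, np.float64(222.3), np.float64(218.8)), ('side', 243, np.float64(241.2), np.float64(237.3))]
[('scene', 227, np.float64(224.2), np.float64(220.7)), ('side', 222, np.float64(219.2), np.float64(215.4))]
```

>>> arm_command(
  moves=[
    [0.0005,0.022,0,0,0,0.007,0],
    [0.0005,0.022,0,0,0,0.007,0],
    [0.0005,0.022,0,0,0,0.007,0],
    [0.0005,0.022,0,0,0,0.007,0],
    [0.0005,0.022,0,0,0,0.007,0],
    [0.0005,0.022,0,0,0,0.007,0],
    [0.0005,0.022,0,0,0,0.007,0],
    [0.0005,0.022,0,0,0,0.007,0],
    [0.0005,0.022,0,0,0,0.007,0],
    [0.0005,0.022,0,0,0,0.007,0],
    [0.0005,0.022,0,0,0,0.007,0],
    [0.0005,0.022,0,0,0,0.007,0],
    [0.0005,0.022,0,0,0,0.007,0],
    [0.0005,0.022,0,0,0,0,0],
    [0,0.01,0,0,0,0,0],
    [0,0,0,0,0,0,0],
    [0,0,0,0,0,0,0],
  ],
)

```text
t: 45.2
tool_pos: [0.4265, 0.2415, 0.2095]
orientation: [[-0.968, -0.25, 0.006], [-0.25, 0.968, 0.007], [-0.007, 0.005, -1.0]]
contact_force: [-0.0, -0.6, 0.4]
opening: 0.0091
```

>>> arm_command(
  moves=[
    [-0.008,-0.0045,-0.02,-0.004,0.003,0,0],
    [-0.008,-0.004,-0.02,-0.003,0.002,0,0],
    [0,0,-0.02,0,0,0,0],
    [0,0,-0.025,0,0,0,0],
    [0,0,-0.02,0,0,0,0],
    [0,0,-0.015,0,0,0,0],
    [0,0,0,0,0,0,0],
    [0,0,0,0,0,0,0],
  ],
)

```text
t: 45.87
tool_pos: [0.4117, 0.2239, 0.0866]
orientation: [[-0.971, -0.24, 0.004], [-0.24, 0.971, -0.003], [-0.003, -0.004, -1.0]]
contact_force: [0.2, 0.3, -0.6]
opening: 0.0089
```

>>> arm_command(
  moves=[
    [-0.001,0.009,-0.004,0.003,0.003,0.006,0],
    [0,0,-0.003,0,0,0,0],
    [0,0,0,0,0,0,0],
    [0,0,0,0,0,0,0],
  ],
)

```text
t: 46.2
tool_pos: [0.4132, 0.2335, 0.0823]
orientation: [[-0.97, -0.244, 0.005], [-0.244, 0.97, 0.002], [-0.006, 0.001, -1.0]]
contact_force: [-0.2, 0.0, -0.1]
opening: 0.009
```

Target is (0.4104,0.2328).

>>> arm_command(
  moves=[
    [-0.0035,-0.001,-0.004,-0.001,0.005,0.002,0],
    [0,0,-0.004,0,0.001,0,0],
    [0,0,-0.003,0,0,0,0],
    [0,0,0,0,0,0,0],
  ],
)

```text
t: 46.53
tool_pos: [0.4107, 0.2334, 0.0721]
orientation: [[-0.969, -0.247, 0.002], [-0.247, 0.969, 0.003], [-0.003, 0.003, -1.0]]
contact_force: [-1.0, -0.5, -0.2]
opening: 0.0087
```

>>> arm_command(
  moves=[
    [-0.0005,-0.0005,-0.004,0,0,0,0],
    [0,0,-0.004,0,0,0,0],
    [0,0,-0.004,0,0,0,0],
  ],
)

```text
t: 46.78
tool_pos: [0.4108, 0.233, 0.0599]
orientation: [[-0.969, -0.247, 0.004], [-0.247, 0.969, 0.003], [-0.005, 0.002, -1.0]]
contact_force: [0.3, -0.1, 1.0]
opening: 0.0092
```

>>> arm_command(
  moves=[
    [0,0,-0.005,0,0,0,0],
    [0,0,-0.005,0,0,0,0],
    [0,0,-0.004,0,0,0,0],
  ],
)

```text
t: 47.03
tool_pos: [0.4106, 0.2329, 0.0442]
orientation: [[-0.969, -0.247, 0.004], [-0.247, 0.969, 0.003], [-0.005, 0.002, -1.0]]
contact_force: [0.3, -0.6, -0.6]
opening: 0.0092
```

>>> arm_command(
  moves=[
    [0,0,-0.004,0,0,0,0],
    [0,0,-0.004,0,0,0,0],
  ],
)

```text
t: 47.2
tool_pos: [0.4108, 0.233, 0.0417]
orientation: [[-0.969, -0.247, 0.005], [-0.247, 0.969, 0.004], [-0.006, 0.003, -1.0]]
contact_force: [-17.4, -9.6, 62.2]
opening: 0.0089
```

Home: it stops on the block. I'll release (opening partly), rise and check.

>>> arm_command(
  moves=[
    [0,0,0.001,0,0,0,0.5],
    [0,0,0,0,0,0,0.5],
    [0,0,0,0,0,0,0.5],
    [0,0,0,0,0,0,0.5],
    [0,0,0,0,0,0,0.5],
    [0,0,0.015,0,0,0,0.5],
    [0,0,0.025,0,0,0,0.5],
    [0,0,0.03,0,0,0,0.5],
    [0,0,0.03,0,0,0,0.5],
    [-0.01,0,0.03,0,0,0,0.5],
    [-0.02,0,0.02,0,0,0,0.5],
    [0,0,0,0,0,0,0.5],
    [0,0,0,0,0,0,0.5],
  ],
)

```text
t: 48.28
tool_pos: [0.3766, 0.2312, 0.1937]
orientation: [[-0.969, -0.247, -0.004], [-0.247, 0.969, -0.0], [0.004, 0.001, -1.0]]
contact_force: [-0.1, -0.1, 0.1]
opening: 0.0426
```

Run:
```python
from h import *
np.set_printoptions(precision=4,suppress=True)
s=ctrl.sense(); print(s["tool_pos"],s["t"],s["contact_force"])
# key: dark bow blob in scene/side/wrist vs the start, and predicted outline
for n in("scene","side"):
    I=ctrl.read_camera(n); O=cv2.imread(f"pics/{n}0.png"); c=w2px(n,[.411,.2324,.056])[0].astype(int)
    for nm,J in(("start",O),("now",I)):
        m=(J[c[1]-22:c[1]+14,c[0]-14:c[0]+14].max(2)<42); ys,xs=np.nonzero(m)
        print(n,nm,"dark px",m.sum(),"centre",(xs.mean()+c[0]-14).round(1),(ys.mean()+c[1]-22).round(1),"top",ys.min()+c[1]-22)
    d=cv2.absdiff(I,O).max(2)
    cv2.imwrite(f"pics/{n}_end.png",I)
K,T,_=cam("wrist"); W=ctrl.read_camera("wrist"); cv2.imwrite("pics/w_end.png",W)
for i in(2,1,0): print(lockrow(i))
# things on the bench: difference at their places
for nm,(x,y) in dict(hammer=(180,307),head=(137,292),brush=(250,216),torch=(302,310),magnet=(446,206),pink=(175,240),orange=(214,240)).items():
    a=cv2.imread("pics/scene0.png")[y-20:y+20,x-20:x+20]; t=cv2.imread("pics/scene_end.png")[y-26:y+26,x-26:x+26]
    r=cv2.matchTemplate(t,a,cv2.TM_CCOEFF_NORMED); _,v,_,l=cv2.minMaxLoc(r); print(nm,round(v,3),l[0]-6,l[1]-6)
```

```text
[0.3766 0.2312 0.1937] 48.2833 [-0.0889 -0.1064  0.0884]
scene start dark px 48 centre 425.0 226.1 top 220
scene now dark px 81 centre 429.8 227.2 top 219
side start dark px 123 centre 349.2 332.9 top 326
side now dark px 124 centre 349.0 333.1 top 326
[('scene', 209, np.float64(220.3), np.float64(216.9)), ('side', 269, np.float64(266.5), np.float64(262.4))]
[('scene', 225, np.float64(222.3), np.float64(218.8)), ('side', 244, np.float64(241.2), np.float64(237.3))]
[('scene', 227, np.float64(224.2), np.float64(220.7)), ('side', 222, np.float64(219.2), np.float64(215.4))]
hammer 0.999 0 0
head 1.0 0 0
brush 1.0 0 0
torch 1.0 0 0
magnet 0.634 0 0
pink 0.537 0 0
orange 0.852 0 0
```

Run:
```python
from h import *
# rotor tick angle: brightest spot on the black ring (radius ~13 mm), start vs end
for n in("scene","side"):
    for f in("0","_end"):
        g=cv2.imread(f"pics/{n}{f}.png").min(2).astype(np.float32)
        best=[]
        for a in np.arange(-.6,1.7,.1):
            q=[w2px(n,[.5998-r*np.cos(.041-a),-.0966-r*np.sin(.041-a),.102])[0] for r in(.0115,.013,.0145)]
            best.append(np.mean([cv2.getRectSubPix(g,(1,1),(float(u),float(v)))[0,0] for u,v in q]))
        print(n,f,np.round(best).astype(int).tolist())
```

```text
scene 0 [125, 107, 90, 91, 107, 119, 125, 107, 74, 68, 76, 85, 86, 88, 80, 69, 61, 55, 54, 53, 54, 55, 55]
scene _end [132, 115, 102, 100, 100, 94, 85, 76, 69, 71, 81, 92, 98, 105, 93, 71, 56, 49, 49, 50, 53, 55, 56]
side 0 [99, 110, 121, 130, 131, 134, 138, 141, 136, 132, 129, 125, 119, 114, 110, 108, 108, 109, 112, 114, 115, 116, 114]
side _end [113, 124, 136, 145, 144, 144, 147, 148, 144, 140, 138, 133, 127, 121, 122, 132, 153, 180, 208, 229, 237, 242, 243]
```

>>> arm_command(
  moves=[
    [0,0,0.03,0,0,0,0.5],
    [0,0,0.03,0,0,0,0.5],
    [0,0,0.03,0,0,0,0.5],
    [0.007,-0.022,0.004,0,-0.003,-0.016,0.5],
    [0.007,-0.022,0.004,0,-0.003,-0.016,0.5],
    [0.007,-0.022,0.004,0,-0.003,-0.016,0.5],
    [0.007,-0.022,0.004,0,-0.003,-0.016,0.5],
    [0.007,-0.022,0.004,0,-0.003,-0.016,0.5],
    [0.007,-0.022,0.004,0,-0.003,-0.016,0.5],
    [0.007,-0.022,0.004,0,-0.003,-0.016,0.5],
    [0.007,-0.022,0.004,0,-0.003,-0.016,0.5],
    [0.007,-0.022,0.004,0,-0.003,-0.016,0.5],
    [0.007,-0.022,0.004,0,-0.003,-0.016,0.5],
    [0.007,-0.022,0.004,0,-0.003,-0.016,0.5],
    [0.007,-0.022,0.004,0,-0.003,-0.016,0.5],
    [0.007,-0.022,0.004,0,-0.003,0,0.5],
    [0.007,-0.022,0.004,0,-0.003,0,0.5],
    [0,0,0,0,0,0,0.5],
    [0,0,0,0,0,0,0.5],
  ],
)

```text
t: 50.32
tool_pos: [0.476, -0.0951, 0.3377]
orientation: [[-0.999, -0.048, 0.024], [-0.048, 0.999, -0.008], [-0.023, -0.009, -1.0]]
contact_force: [0.5, 0.2, 0.1]
opening: 0.0427
```

Run:
```python
from h import *
s=ctrl.sense(); K,T,_=cam("wrist"); im=ctrl.read_camera("wrist"); cv2.imwrite("pics/w9.png",im); np.savez("w9.npz",K=K,T=T)
print(s["tool_pos"],s["orientation"][:,2])
A=np.arange(-1.6,1.65,.1)
for nm,c in (("w1",(.5986,-.096)),("w7",(.5998,-.096)),("w9",(.5995,-.0965))):
    d=np.load(nm+".npz"); g=cv2.imread(f"pics/{nm}.png").min(2).astype(np.float32); pr=[]
    for a in A:
        P=[[c[0]-r*np.cos(.041-a),c[1]-r*np.sin(.041-a),.102] for r in(.011,.012,.013,.014)]
        pr.append(max(cv2.getRectSubPix(g,(1,1),(float(u),float(v)))[0,0] for u,v in w2px("wrist",P,d["K"],d["T"])))
    print(nm,[(round(a,1),int(p)) for a,p in zip(A,pr)])
p=w2px("wrist",[.5995,-.0965,.102],K,T)[0].astype(int); print(p)
q=cv2.resize(im[p[1]-26:p[1]+26,p[0]-26:p[0]+26].min(2),(34,34),interpolation=cv2.INTER_AREA)
for r in q: print("".join(" .:-=+*#%@"[min(9,int(v)//26)] for v in r))
```

```text
[ 0.47596483 -0.09509858  0.33768057] [ 0.02353112 -0.00814745 -0.9996899 ]
w1 [(np.float64(-1.6), 74), (np.float64(-1.5), 72), (np.float64(-1.4), 75), (np.float64(-1.3), 82), (np.float64(-1.2), 94), (np.float64(-1.1), 114), (np.float64(-1.0), 142), (np.float64(-0.9), 173), (np.float64(-0.8), 196), (np.float64(-0.7), 209), (np.float64(-0.6), 211), (np.float64(-0.5), 209), (np.float64(-0.4), 208), (np.float64(-0.3), 207), (np.float64(-0.2), 222), (np.float64(-0.1), 254), (np.float64(0.0), 240), (np.float64(0.1), 191), (np.float64(0.2), 182), (np.float64(0.3), 177), (np.float64(0.4), 177), (np.float64(0.5), 178), (np.float64(0.6), 172), (np.float64(0.7), 177), (np.float64(0.8), 174), (np.float64(0.9), 187), (np.float64(1.0), 203), (np.float64(1.1), 203), (np.float64(1.2), 176), (np.float64(1.3), 138), (np.float64(1.4), 117), (np.float64(1.5), 105), (np.float64(1.6), 99)]
w7 [(np.float64(-1.6), 244), (np.float64(-1.5), 238), (np.float64(-1.4), 242), (np.float64(-1.3), 242), (np.float64(-1.2), 244), (np.float64(-1.1), 241), (np.float64(-1.0), 232), (np.float64(-0.9), 224), (np.float64(-0
[... 1891 characters left out ...]

%@@@%=....:#@%#-..-%%%*:....=%@%%%
%@@@#:...::#@%#-::=%%%*:....-%@%@@
%@@@*:..::-#@%#=::=%%%*::...:#@%@@
%@@@*....:-#@%#=:-=%%%*::...:#@@@%
%@@@*....:-#@%#=:-=%%%*::...:#@@%%
%%@@*:....-#@%#-::+%%%*:....:#@@%%
%%@@#:....:#@%#=--+%%%*:....-%@@%%
%%@@%-.....*%%%####%%%+.....=@@@%%
%%%@@*.....+%%%%%%%%%#=....:*@@%%%
%%%@@%-....-*%%%%%%%%*-....=@@@%%%
%%%%@@#:....-==-=====:....-#@@@%%%
%%%%@@@*:.......  .......-#@@@%%%%
%%%%%@@@#-..............=#@@@%%%%%
%%%%%%@@@%+-..........:+%@@@%%%%%%
%%%%%%%@@@@#*=-::::-=+#@@@@%%%%%%%
%%%%%%%%%@@@@%%####%@@@@@%%%%%%%%%
%%%%%%%%%%%@@@@@@@@@@@@%%%%@@%%%%%
%%%%%%%%%%%%%%%%@@%%%%%%%%@@@%%%%%
%%%%%%%%%%%%%%%%%%%%%%%%%%@@@%%%%%
%%%%%%%%%%%%%%%%%%%%%%%%%%%@@@%%%%
```

The rotor tick reads about -0.1 rad (no more than 0.1 within error), so the switch is off. Handing in.

```bash
python3 -c "
from workcell import ctrl
print(ctrl.sense()['t'], ctrl.hand_in())"
```

```text
the job is handed in; nothing more can be done
50.3667 None
```

I locked all three cans (can_d's place or another is empty this run) and charged them. The key is back in its parking block, and I handed the job in at 50.4 s. No verdict is reported.

**What I did**
- **Cans:** They went into wells 2, 1 and 0, each pressed to the stop with about 28–37 N peak wrist force.
- **Charge:** I pushed the key home in the switch and turned it clockwise until the torque jumped at the stop. I held it there for about 4 s, then turned it back to the off stop.
- **Key:** It is fully back in the parking block. The tool stopped at the same height as when I picked the key up. The peak push there was 62 N through the fingers, more than needed but under the 120 N wrist limit.

**Last checks**
- **Cans locked:** All three can tops are at locked height in the side camera. The scene camera agrees for wells 0 and 1. Its reading for well 2 was no use at the end because of a dark background, but an earlier enlarged picture showed that can locked.
- **Key seated:** The side view matches the start. The scene reading was disturbed by the can behind the key.
- **Switch off:** The rotor mark reads about 0 rad (measured -0.1), in a final wrist-camera check. A cruder check in the fixed cameras was ambiguous.
- **Other things undisturbed:** Hammer, brush and torch match the start exactly. The magnet and the pink and orange cans showed no shift, but matched less well (0.63, 0.54 and 0.85), probably because a can or shadow changed nearby.

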